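Load, clamp and start the power-module test dock

TASK

Put every power module on the bench into a bay of the grey test dock, one to a bay and lying flat between the stops, any bay; then turn all three clamp bolts clockwise fully home against their end stops, left, middle, right as seen from the robot, even at an empty bay. Only when all three bolts are home, start the test by pressing the keys one at a time, each fully down and let up again, in this order: round, square, round, square, bar, round. Put right whatever comes loose, and leave the modules seated, the bolts home, the keys up and the other things on the bench where they are.

Things in the scene. Friction and masses are not known exactly. Their poses are not given: they have to be found in the camera images.
- module1_center (a point): power module (may be absent), about 160 g: black block 36 (x) x 34 (y) mm on an aluminium foot 56 (x) x 34 (y) x 10 mm, whose ears stick out 10 mm at each x end; 44 mm tall overall. Point at its centre, 22 mm above its underside; z up. Flat y faces: grip across them (34 mm). Same after a half turn. All modules are alike and fit any bay.
- module2_center (a point): power module (may be absent), about 160 g: black block 36 (x) x 34 (y) mm on an aluminium foot 56 (x) x 34 (y) x 10 mm, whose ears stick out 10 mm at each x end; 44 mm tall overall. Point at its centre, 22 mm above its underside; z up. Flat y faces: grip across them (34 mm). Same after a half turn. All modules are alike and fit any bay.
- module3_center (a point): power module (may be absent), about 160 g: black block 36 (x) x 34 (y) mm on an aluminium foot 56 (x) x 34 (y) x 10 mm, whose ears stick out 10 mm at each x end; 44 mm tall overall. Point at its centre, 22 mm above its underside; z up. Flat y faces: grip across them (34 mm). Same after a half turn. All modules are alike and fit any bay.
- bay1 (a point): left bay (seen from the robot): centre of its floor, the dock's top, 30 mm above the bench; x away from the robot, y left, z up. Room for a foot 64 (x) x 42 (y) mm between stops 8 mm high at both x ends and the four ears; mid 40 mm of each y side open for fingers. A seated module's long side lies along x, its centre 22 mm up. Bays are 85 mm apart along y.
- bay2 (a point): middle bay (seen from the robot): centre of its floor, the dock's top, 30 mm above the bench; x away from the robot, y left, z up. Room for a foot 64 (x) x 42 (y) mm between stops 8 mm high at both x ends and the four ears; mid 40 mm of each y side open for fingers. A seated module's long side lies along x, its centre 22 mm up. The dock is a fixed grey case 200 (x) x 290 (y) x 30 mm centred under this bay.
- bay3 (a point): right bay (seen from the robot): centre of its floor, the dock's top, 30 mm above the bench; x away from the robot, y left, z up. Room for a foot 64 (x) x 42 (y) mm between stops 8 mm high at both x ends and the four ears; mid 40 mm of each y side open for fingers. A seated module's long side lies along x, its centre 22 mm up.
- clamp1 (a joint): left clamp bolt's angle, rad: 0 fully open (clamp finger beside the bay, pointing to -y), grows as the knob turns clockwise seen from above, 1.4 at its end stop (finger over the module's far ear). Starts at 0 to 0.3, stays where it is left; about 0.06 N m turns it either way.
- clamp1_grip (a point): left clamp knob, 58 mm beyond bay1 along x: upright black bar 36 (x) x 14 (y) x 28 mm on a vertical axis. Point on the axis, 67 mm above the bench, 11 mm below the bar's top; z up; frame turns with the knob. A steel clamp finger 12 mm wide reaches 40 mm along +x, its top 17 mm below this point; when home it passes 4 mm over the ear.
- clamp2 (a joint): middle clamp bolt's angle, rad: 0 fully open (clamp finger beside the bay, pointing to -y), grows as the knob turns clockwise seen from above, 1.4 at its end stop (finger over the module's far ear). Starts at 0 to 0.3, stays where it is left; about 0.06 N m turns it either way.
- clamp2_grip (a point): middle clamp knob, 58 mm beyond bay2 along x: upright black bar 36 (x) x 14 (y) x 28 mm on a vertical axis. Point on the axis, 67 mm above the bench, 11 mm below the bar's top; z up; frame turns with the knob. A steel clamp finger 12 mm wide reaches 40 mm along +x, its top 17 mm below this point; when home it passes 4 mm over the ear.
- clamp3 (a joint): right clamp bolt's angle, rad: 0 fully open (clamp finger beside the bay, pointing to -y), grows as the knob turns clockwise seen from above, 1.4 at its end stop (finger over the module's far ear). Starts at 0 to 0.3, stays where it is left; about 0.06 N m turns it either way.
- clamp3_grip (a point): right clamp knob, 58 mm beyond bay3 along x: upright black bar 36 (x) x 14 (y) x 28 mm on a vertical axis. Point on the axis, 67 mm above the bench, 11 mm below the bar's top; z up; frame turns with the knob. A steel clamp finger 12 mm wide reaches 40 mm along +x, its top 17 mm below this point; when home it passes 4 mm over the ear.
- key_round (a joint): how far the round key is pressed, m: 0 up, 0.006 fully down; counts as pressed beyond 0.0045. Springs back by itself; 1.2 N to start, 4 N fully down.
- key_round_top (a point): centre of the top of the round key, 22 mm across, grey, about 52 mm above the bench when up; moves with the key; z up. It stands 12 mm proud of its black housing (44 x 56 mm) at the front of the dock. The three keys are 85 mm apart in a row along y, in an order that differs from run to run.
- key_square (a joint): how far the square key is pressed, m: 0 up, 0.006 fully down; counts as pressed beyond 0.0045. Springs back by itself; 1.2 N to start, 4 N fully down.
- key_square_top (a point): centre of the top of the square key, 22 x 22 mm, grey, about 52 mm above the bench when up; moves with the key; z up. It stands 12 mm proud of its black housing (44 x 56 mm) at the front of the dock. The three keys are 85 mm apart in a row along y, in an order that differs from run to run.
- key_bar (a joint): how far the bar key is pressed, m: 0 up, 0.006 fully down; counts as pressed beyond 0.0045. Springs back by itself; 1.2 N to start, 4 N fully down.
- key_bar_top (a point): centre of the top of the bar key, 16 (x) x 46 (y) mm, grey, about 52 mm above the bench when up; moves with the key; z up. It stands 12 mm proud of its black housing (44 x 56 mm) at the front of the dock. The three keys are 85 mm apart in a row along y, in an order that differs from run to run.
- spool: bystander, loose: orange solder spool, 62 mm across, 36 mm tall; origin at its underside. Leave it alone.
- flux: bystander, loose: small jar, 40 mm across, 70 mm tall; origin at its underside. Leave it alone.
- driver: bystander, loose: screwdriver lying on the bench; origin at its handle. Leave it alone.
- meter: bystander, loose: yellow handheld multimeter, 150 x 75 x 30 mm; origin at its underside. Leave it alone.
- mug: bystander, loose: white mug, 80 mm across, 90 mm tall; origin at its underside. Leave it alone.
- capacitor: bystander, loose: blue can capacitor standing upright, 35 mm across, 50 mm tall; origin at its underside. Leave it alone.
Things that resemble listed ones, but are neither listed nor needed, are in the scene too. Leave any pink look-alike of the part that bears module3_center alone. Leave any purple look-alike of the part that bears module2_center alone.

How it is judged:
By the outcome, as a careful person would: the job done as asked, in the order asked, and still so for the second after the job is handed in, with the robot touching nothing.
Of module1, module2, module3 only 2 to 3 are there at a start; the rules pass over those that are not, and their reading is None.
At some moment in a run one of module1, module2, module3 may be knocked a few centimetres aside while the robot is not near it.
Once in a run the grip may slacken for a moment while it holds something.
It also fails if it takes over 208 s, if anything falls off the work surface, if the arm or the gripper's body presses on something with over 40 N, if the wrist force passes 120 N, or if a joint passes its speed limit or range.

ROBOT

A 7-joint arm with a two-finger parallel gripper is mounted at the origin on the work surface. World frame = base frame: x ahead of the robot, y to its left, z up, the work surface at z = 0. Lengths are in m, angles in rad, forces in N, time in s.
With the tool pointing down it reaches from about 0.375 to 0.925 m from the base axis. Payload 3.1 kg.
Tool frame: the origin (TCP) lies midway between the tips of the shut fingers; the grasp point (between the pads) lies 19 mm behind it (ctrl.tcp_to_grasp is the distance from the TCP to the grasp point, in m); z points along the fingers, y is the line along which they close (so a half turn about z gives the same grasp; the last joint's range is limited). The gripper opens to 85 mm and grips with 20 to 120 N. Pads are 22 mm wide; open, the fingers measure 114 mm over their backs; the gripper's body (76 mm by 85 mm) begins 54 mm behind the grasp point. The pads swing forward as they close: fully open they stand 13 mm farther back than shut.
Start: joints at [-0.098, 0.383, 0.044, 1.598, -0.018, 1.161, -0.05], TCP at [0.65, 0, 0.231] pointing down, gripper open.
Joint ranges: [-2.61, 2.61], [-0.41, 2.15], [-1.48, 1.57], [0, 2.5], [-1.57, 4.71], [0.05, 1.97], [-2.85, 2.85]. Speed limits (rad/s): [2.79, 2.79, 3.14, 3.14, 3.14, 3.14, 3.14].

INTERFACE

Orientations are given as a unit quaternion [w, x, y, z].
In Python, from workcell import ctrl, optics, job gives the robot as it stands.
- The arm moves only by the tool drive_tool, never from a script. Its argument "plan" is a list that holds one entry, the list of rows, each a list of 7 numbers: the turn, a rotation vector about the tool's x, y, z each as a share of 0.5 rad, from -1 to 1, then the shift along the tool's x, y, z each as a share of 400 mm, from -1 to 1, then the closure, from -1 (fully open) to 1 (shut), so that 0 is half open. A call has 1 to 20 rows; each row is the pose to reach, as a shift and turn from the pose commanded when the call began, along the tool's axes at that moment; what a row does not reach only later rows make up. A row lasts 1/10 s, in which the tool goes at most 50 mm and 8.59 degrees, less where a joint would pass 70% of its speed; a pose out of reach is approached as far as the arm can. A call with a number of a shift or a turn outside -1 to 1 is refused whole. A call with a gripper value outside its range is refused whole. The fingers move at their own pace and stop on an object; "squeeze" is the grip in N (left out, the last holds). Time passes only in rows, so rows that repeat a pose let the fingers close. It gives the time, the measured TCP pose, the force, the opening and the grip force at its end, in the units of the state.
- ctrl.read_state(): the state, without advancing time (a new reading comes with each control period).
- optics.capture(name): name is "scene" or "side" or "wrist"; returns the picture (384x512x3 uint8, blue, green, red); there is no depth.
- optics.calibration(name): a dict with "fx", "fy", "cx", "cy" (pixels), "dist" ([k1, k2, p1, p2, k3] as OpenCV has them; the pictures are not rectified), "rvec" (rotation vector, rad) and "tvec" (3), from world to camera coordinates, as OpenCV has them. Camera axes: x right, y down, z forward; pixel columns grow to the right and rows downward; lengths in m; the calibration is good to about 2 mm. A picture is of the moment at which its call begins: read the wrist's pose just before it. calibration takes no time and is no camera call; for the wrist camera it gives the pose at the moment of the call.
- job.hand_in(): hands the job in; it is judged then, once.
Trained networks look in the newest picture that a camera, given by its name, has taken for a name from the list of things; names that differ only in an ending like _2 or _b are one class to them, and where a whole thing is asked for, a point or a joint stands for the part that bears it (a point fixed in the world has none). Each returns a list of dicts, best first, with "score" (0 to 1); they miss things now and then, are a little off and sometimes report something else, mostly with a low value. They report only what shows in the picture. A call takes as long as a camera call. They do not tell look-alikes from the thing itself.
- optics.spot_in(target, camera): "at" ([x, y, z] in m, in world coordinates, good to about 4 mm: the middle of the surface that is visible of it).
- optics.mark_of(target, camera): "at" ([x, y, z] in m, in world coordinates, good to about 4 mm: a listed point, or the origin of a listed thing).
The state is a dict: "time_s": time; "joint_positions": joint angles; "dq": joint speeds; "tau": joint torques, N m; "tool_pos": TCP position; "tcp_rot": TCP orientation; "wrist_force": force on the tool from outside, world axes, zero at the start; "moment": the same for the moment, N m; "grip_width": opening from 0.0 (shut) to 1.0 (fully open); "grasp_force": force on a finger pad.
Only numpy, scipy, OpenCV 4.12 (cv2) and the standard library are available. Lean on these libraries where they do the work, as an engineer would, in place of code of your own. Each camera call takes 0.05 s, during which the arm holds its last target. There are 200 camera calls.

## Working session

There is one attempt and no reset: what is moved stays moved. The work goes in short steps, Python scripts to look and compute and a tool call to move; the robot and the scene stay as the last step left them, time stands still between calls to the robot, and variables do not carry over. Pictures are saved under pics/ and viewed, at most 14 in all, crops included, and the job is handed in when it is done.

Besides the shell and the picture viewer there is one more tool, called after ">>>" as a command line: name --argument value ..., lists and objects as JSON in quotes. drive_tool: Moves the arm, as the interface text tells. Shift numbers are shares of 400 mm and turn numbers shares of 0.5 rad, none past 1 either way. Its arguments: {"type":"object","properties":{"plan":{"type":"array"},"squeeze":{"type":"number"}},"required":["plan"]}

```bash
mkdir -p pics; cat > h.py <<'E'
import numpy as np, cv2
from workcell import ctrl, optics, job
from scipy.spatial.transform import Rotation as R
def st():
    s=ctrl.read_state(); q=s['tcp_rot']
    return s, np.array(s['tool_pos']), R.from_quat([q[1],q[2],q[3],q[0]])
def snap(c,n):
    im=optics.capture(c); cv2.imwrite(f'pics/{n}.png',im); return im
def pts(c,names,k=4):
    for n in names:
        print(c,n,[(np.round(d['at'],3).tolist(),round(d['score'],2)) for d in optics.mark_of(n,c)[:k]])
def ray(c,u,v,z):
    K=optics.calibration(c); M=np.array([[K['fx'],0,K['cx']],[0,K['fy'],K['cy']],[0,0,1]])
    p=cv2.undistortPoints(np.array([[[u,v]]],float),M,np.array(K['dist']))[0,0]
    Rm=cv2.Rodrigues(np.array(K['rvec']))[0]; o=-Rm.T@np.array(K['tvec']).ravel(); d=Rm.T@np.array([p[0],p[1],1])
    return o+d*(z-o[2])/d[2]
def proj(c,P):
    K=optics.calibration(c); M=np.array([[K['fx'],0,K['cx']],[0,K['fy'],K['cy']],[0,0,1]])
    return cv2.projectPoints(np.array(P,float).reshape(-1,3),np.array(K['rvec']),np.array(K['tvec']),M,np.array(K['dist']))[0][:,0]
E
python3 - <<'E'
from h import *
s,p,r=st(); print(s); print(r.as_matrix().round(3))
for c in ['scene','side','wrist']: snap(c,c+'0')
a=cv2.imread('pics/scene0.png')
pts('scene',['module1_center','bay1','bay2','bay3','clamp1_grip','clamp2_grip','clamp3_grip','key_round_top','key_square_top','key_bar_top'])
pts('side',['module1_center'])
pts('wrist',['module1_center','bay2','clamp2_grip'])
E
```

```text
{'time_s': 0.0, 'joint_positions': array([-0.09781827,  0.38384574,  0.04383203,  1.5995716 , -0.01790263,
        1.16119714, -0.04988737]), 'dq': array([ 4.80336230e-04,  3.15224340e-04, -5.80615741e-04,  1.72577465e-03,
        3.75104419e-05, -7.25144761e-04, -4.23939908e-04]), 'tau': array([-8.41360106e-04, -4.33466363e+01,  1.02427706e+00, -2.49513745e+01,
        1.06121189e-02,  1.12996699e-02, -5.17373280e-06]), 'tool_pos': array([6.49059366e-01, 8.09494924e-06, 2.29881294e-01]), 'tcp_rot': array([-0.00087935,  0.70706677,  0.70714557, -0.00097733]), 'wrist_force': array([-0.43536794, -0.32239801,  0.68782011]), 'moment': array([-0.02328249, -0.00552518, -0.05371105]), 'grasp_force': 0.0, 'grip_width': 0.9993039251032826}
[[-0.     1.    -0.003]
 [ 1.     0.    -0.   ]
 [-0.    -0.003 -1.   ]]
scene module1_center [([0.414, 0.329, 0.023], 0.62)]
scene bay1 [([0.561, 0.131, 0.025], 0.97), ([0.55, -0.041, 0.03], 0.75), ([0.555, 0.046, 0.028], 0.62)]
scene bay2 [([0.561, 0.131, 0.025], 0.97), ([0.55, -0.041, 0.03], 0.75), ([0.555, 0.046, 0.028], 0.62)]
scene bay3 [([0.561, 0.131, 0.025], 0.97), ([0.55, -0.041, 0.03], 0.75), ([0.555, 0.046, 0.028], 0.62)]
scene clamp1_grip [([0.621, 0.124, 0.064], 0.47), ([0.476, -0.033, 0.05], 0.18)]
scene clamp2_grip [([0.608, 0.042, 0.07], 0.69)]
scene clamp3_grip [([0.609, -0.044, 0.067], 0.69), ([0.354, 0.431, -0.001], 0.25)]
scene key_round_top [([0.349, 0.433, -0.002], 0.46), ([0.475, -0.034, 0.052], 0.42), ([0.484, 0.05, 0.054], 0.38)]
scene key_square_top [([0.486, 0.053, 0.055], 0.57), ([0.684, 0.303, -0.004], 0.35)]
scene key_bar_top [([0.556, -0.47, 0.002], 0.63), ([0.416, 0.33, 0.022], 0.45), ([0.611, 0.043, 0.07], 0.42)]
side module1_center [([0.421, 0.324, 0.021], 0.61), ([0.681, 0.3, -0.001], 0.19)]
wrist module1_center []
wrist bay2 [([0.56, 0.046, 0.032], 0.59), ([0.55, -0.037, 0.032], 0.57)]
wrist clamp2_grip [([0.616, 0.042, 0.067], 0.55)]
```

View pics/scene0.png

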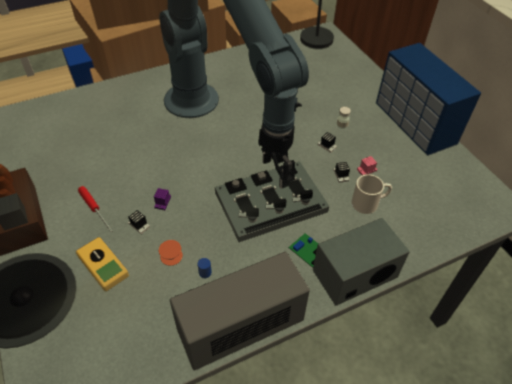

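View pics/wrist0.png

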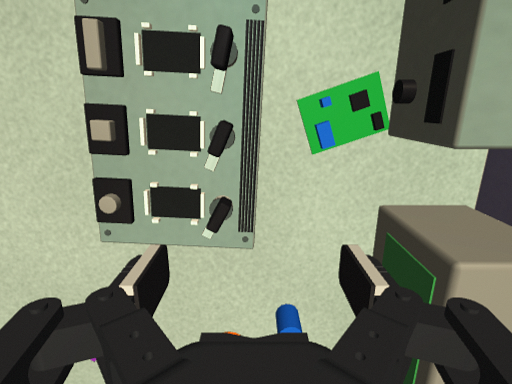

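The scene picture shows three black modules: right at about (328,140) and (343,170), left at (138,220). There is a pink look-alike at (368,165) and a purple one at (162,198). The wrist picture shows the bays in the middle column, with the keys from the left being bar (100,45), square (103,130) and round (110,203). I'll enlarge the modules next.

```bash
python3 - <<'E'
from h import *
for u,v in [(328,141),(343,170),(138,219),(368,165),(162,198)]: print((u,v),ray('scene',u,v,0.025).round(3))
a=cv2.imread('pics/scene0.png'); b=cv2.imread('pics/side0.png')
A=cv2.resize(a[95:215,300:420],None,fx=3.3,fy=3.3,interpolation=2)
B=cv2.resize(a[175:295,80:200],None,fx=3.3,fy=3.3,interpolation=2)
cv2.imwrite('pics/c1.png',np.hstack([A,B]))
w=cv2.imread('pics/wrist0.png')
for n,P in [('c',(124,0)),]: pass
for u,v in [(171,50),(174,132),(175,202)]: print('bay',ray('wrist',u,v,0.03).round(4))
for u,v in [(95,43),(102,130),(109,203)]: print('key',ray('wrist',u,v,0.052).round(4))
for u,v in [(223,42),(224,132),(221,210)]: print('knob',ray('wrist',u,v,0.078).round(4))
E
```

```text
(328, 141) [0.424 0.326 0.025]
(343, 170) [0.557 0.301 0.025]
(138, 219) [ 0.469 -0.338  0.025]
(368, 165) [0.572 0.385 0.025]
(162, 198) [ 0.424 -0.251  0.025]
bay [0.561  0.1329 0.03  ]
bay [0.5575 0.0464 0.03  ]
bay [ 0.5521 -0.0391  0.03  ]
key [0.4911 0.1354 0.052 ]
key [0.4854 0.0501 0.052 ]
key [ 0.4812 -0.0333  0.052 ]
knob [0.6219 0.1312 0.078 ]
knob [0.6205 0.0501 0.078 ]
knob [ 0.6149 -0.0325  0.078 ]
```

View pics/c1.png

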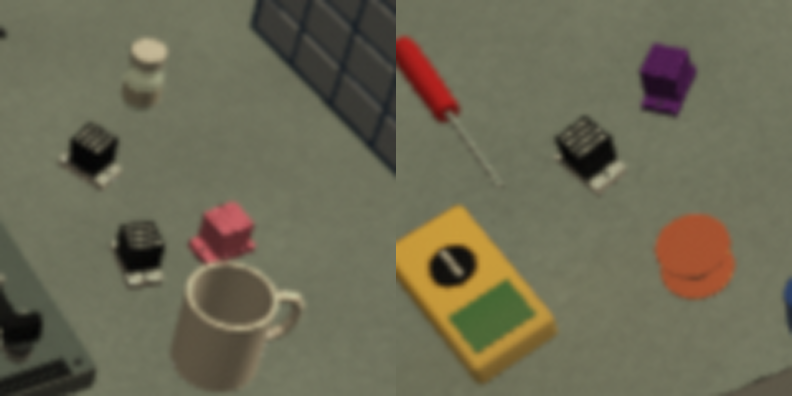

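View pics/side0.png

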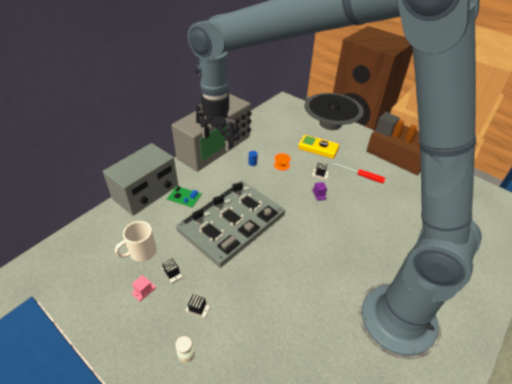

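The crops show the three modules upright: two on the right near the pink one, one on the left between the driver and the purple one. The side view agrees: modules at (198,305), (171,270) and (320,171). Next I'll plan a hover over the first module.

```bash
cat >> h.py <<'E'
def yaw(r): # yaw of tool: 0 when tool x=+y world
    x=r.as_matrix()[:,0]; return np.arctan2(-x[0],x[1])
def go(P,yw=None):
    """numbers for a move from measured pose to TCP P, yaw yw"""
    s,p,r=st(); d=r.inv().apply(np.array(P)-p)/0.4
    t=0 if yw is None else -(((yw-yaw(r)+np.pi/2)%np.pi)-np.pi/2)
    print('t=%.2f from'%s['time_s'],p.round(4),'yaw %.3f'%yaw(r),'turn z',round(t/0.5,3),'shift',d.round(4),'q7 %.2f'%s['joint_positions'][6])
E
python3 - <<'E'
from h import *
print(proj('wrist',[[.65,0,.02],[.65,.1,.02],[.65,-.03,.02],[.75,0.05,.02],[.65,.15,.02]]).round())
go([0.424,0.25,0.23],0)
E
```

```text
[[254. 170.]
 [254.  83.]
 [254. 193.]
 [338. 128.]
 [254.  35.]]
t=0.85 from [0.65   0.     0.2313] yaw 0.000 turn z 0.0 shift [ 0.625  -0.5649  0.0033] q7 -0.05
```

>>> drive_tool --plan '[[[0, 0, 0, 0.73, -0.4, 0, -1], [0, 0, 0, 0.73, -0.4, 0, -1], [0, 0, 0, 0.73, -0.4, 0, -1], [0, 0, 0, 0.73, -0.4, 0, -1], [0, 0, 0, 0.73, -0.4, 0, -1], [0, 0, 0, 0.73, -0.4, 0, -1], [0, 0, 0, 0.73, -0.4, 0, -1], [0, 0, 0, 0.73, -0.4, 0, -1], [0, 0, 0, 0.73, -0.4, 0, -1], [0, 0, 0, 0.73, -0.4, 0, -1]]]' --squeeze 40

```text
time_s: 1.85
tool_pos: [0.491, 0.2903, 0.2313]
tcp_rot: [0.001, 0.708, 0.706, -0.0]
wrist_force: [0.6, -1.3, -0.3]
grip_width: 0.999
grasp_force: 0.0
```

```bash
python3 - <<'E'
from h import *
snap('wrist','w1'); pts('wrist',['module1_center']); s,p,r=st(); print(p.round(4),yaw(r))
E
```

```text
wrist module1_center [([0.618, 0.128, 0.064], 0.43)]
[0.4913 0.2899 0.2312] -0.0037775434497944018
```

View pics/w1.png

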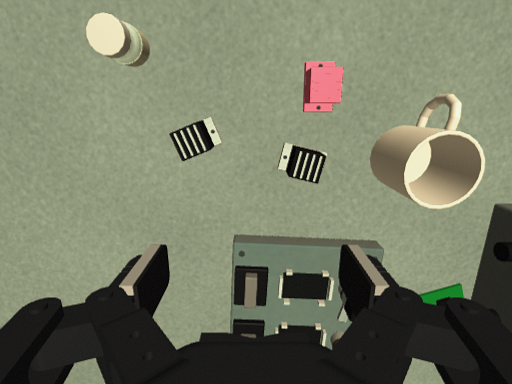

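The wrist picture shows module A at (195,139) with its ear at (212,131), and module B at (303,163) with its ear at (286,158). The pink look-alike is at (322,87).

```bash
cat >> h.py <<'E'
def module(img,u,v,z=0.044,c='wrist',w=40):
    """dark block + light stripes near (u,v): centre at height z, yaw of the stripes' normal frame"""
    g=cv2.cvtColor(img,cv2.COLOR_BGR2GRAY); m=(g<55).astype(np.uint8)
    m=cv2.morphologyEx(m,cv2.MORPH_CLOSE,np.ones((9,9)))
    n,l,s,ce=cv2.connectedComponentsWithStats(m)
    i=max((i for i in range(1,n) if s[i,4]>200), key=lambda i:-np.hypot(*(ce[i]-[u,v])))
    cn=cv2.findContours((l==i).astype(np.uint8),0,2)[0][0]; b=cv2.boxPoints(cv2.minAreaRect(cn))
    W=np.array([ray(c,*q,z) for q in b]); e=[W[1]-W[0],W[2]-W[1]]
    print('centre',W.mean(0).round(4),'sides',[round(float(np.hypot(*k[:2])),4) for k in e],'dirs',[round(float(np.arctan2(k[1],k[0])),3) for k in e], 'px',b.round().tolist())
E
python3 - <<'E'
from h import *
a=cv2.imread('pics/w1.png'); module(a,195,139); module(a,303,163)
for u,v,z in [(212,131,.01),(286,158,.01)]: print(ray('wrist',u,v,z).round(4))
K=optics.calibration('wrist'); Rm=cv2.Rodrigues(np.array(K['rvec']))[0]; print((-Rm.T@np.array(K['tvec']).ravel()).round(3))
E
```

```text
centre [0.4247 0.3291 0.044 ] sides [0.0463, 0.0333] dirs [0.383, -1.196] px [[169.0, 133.0], [207.0, 117.0], [219.0, 145.0], [181.0, 162.0]]
centre [0.548  0.3012 0.044 ] sides [0.0352, 0.0456] dirs [1.352, -0.244] px [[280.0, 174.0], [287.0, 144.0], [326.0, 153.0], [318.0, 183.0]]
[0.4404 0.3359 0.01  ]
[0.5322 0.3023 0.01  ]
[0.492 0.363 0.374]
```

>>> drive_tool --plan '[[[0, 0, 1, 0.093, -0.178, 0.25, -1], [0, 0, 1, 0.093, -0.178, 0.25, -1], [0, 0, 1, 0.093, -0.178, 0.25, -1], [0, 0, 1, 0.093, -0.178, 0.25, -1]]]'

```text
time_s: 2.35
tool_pos: [0.4136, 0.3275, 0.1269]
tcp_rot: [0.0, 0.86, 0.51, -0.005]
wrist_force: [0.2, -0.3, -0.3]
grip_width: 1.001
grasp_force: 0.0
```

>>> drive_tool --plan '[[[0, 0, 1, 0, 0, 0, -1], [0, 0, 1, 0, 0, 0, -1], [0, 0, 1, 0, 0, 0, -1], [0, 0, 1, 0, 0, 0, -1]]]'

```text
time_s: 2.75
tool_pos: [0.42, 0.3278, 0.1313]
tcp_rot: [0.0, 0.961, 0.278, 0.0]
wrist_force: [-0.3, -0.5, -0.2]
grip_width: 0.999
grasp_force: 0.0
```

>>> drive_tool --plan '[[[0, 0, 0.37, 0, 0, 0, -1], [0, 0, 0.37, 0, 0, 0, -1], [0, 0, 0.37, 0, 0, 0, -1]]]'

```text
time_s: 3.05
tool_pos: [0.4199, 0.328, 0.1314]
tcp_rot: [0.0, 0.982, 0.19, 0.0]
wrist_force: [0.4, -0.3, 0.9]
grip_width: 0.998
grasp_force: 0.0
```

```bash
python3 - <<'E'
from h import *
go([.420,.3272,.010],-1.19)
a=snap('wrist','w2')
u=proj('wrist',[[.420,.3272,.044]])[0]; print(u); module(a,*u)
E
```

```text
t=3.05 from [0.4199 0.328  0.1314] yaw -1.188 turn z 0.005 shift [-0.0007  0.0018  0.3034] q7 -1.93
[254.81360496 199.99147216]
centre [0.4251 0.33   0.044 ] sides [0.0321, 0.0473] dirs [-1.186, -2.737] px [[234.0, 165.0], [274.0, 165.0], [274.0, 220.0], [234.0, 220.0]]
```

View pics/w2.png

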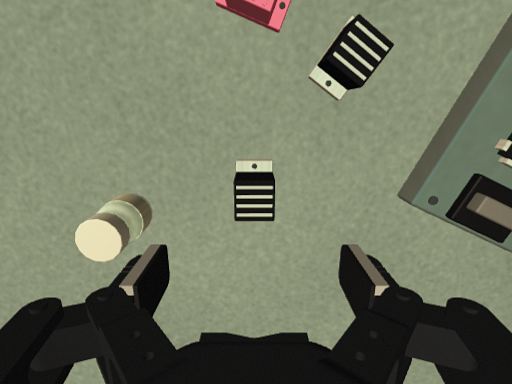

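The module sits square between the fingers at (254,195), and the jar is clear on the left. Descend, grip and lift.

>>> drive_tool --plan '[[[0, 0, 0, 0, 0, 0.3, -1], [0, 0, 0, 0, 0, 0.3, -1], [0, 0, 0, 0, 0, 0.3, -1], [0, 0, 0, 0, 0, 0.3, -1], [0, 0, 0, 0, 0, 0.3, 1], [0, 0, 0, 0, 0, 0.3, 1], [0, 0, 0, 0, 0, 0.3, 1], [0, 0, 0, 0, 0, 0.3, 1], [0, 0, 0, 0, 0, 0.3, 1], [0, 0, 0, 0, 0, 0.3, 1], [0, 0, 0, 0, 0, 0.3, 1], [0, 0, 0, 0, 0, 0.3, 1], [0, 0, 0, 0, 0, 0, 1], [0, 0, 0, 0, 0, 0, 1], [0, 0, 0, 0, 0, 0, 1], [0, 0, 0, 0, 0, 0, 1]]]' --squeeze 60

```text
time_s: 4.7
tool_pos: [0.4212, 0.3315, 0.1355]
tcp_rot: [-0.002, 0.981, 0.192, 0.004]
wrist_force: [0.5, 1.6, -2.1]
grip_width: 0.391
grasp_force: 60.7
```

```bash
python3 - <<'E'
from h import *
s,p,r=st(); print(s['grip_width'],s['grasp_force'],s['wrist_force'])
go([.560,.1325,.12],-1.62)
E
```

```text
0.39057721778392984 60.65280318260193 [ 0.53786586  1.60456034 -2.09435654]
t=4.70 from [0.4212 0.3315 0.1355] yaw -1.185 turn z 0.87 shift [0.1339 0.5916 0.0379] q7 -1.93
```

>>> drive_tool --plan '[[[0, 0, 0.87, -0.134, 0.594, -0.16, 1], [0, 0, 0.87, -0.134, 0.594, -0.16, 1], [0, 0, 0.87, -0.134, 0.594, -0.16, 1], [0, 0, 0.87, -0.134, 0.594, -0.16, 1], [0, 0, 0.87, -0.134, 0.594, -0.16, 1], [0, 0, 0.87, -0.134, 0.594, -0.16, 1], [0, 0, 0.87, -0.134, 0.594, -0.16, 1], [0, 0, 0.87, -0.134, 0.594, -0.16, 1], [0, 0, 0.87, -0.134, 0.594, -0.16, 1]]]'

```text
time_s: 5.6
tool_pos: [0.4573, 0.0907, 0.194]
tcp_rot: [0.0, 1.0, -0.023, -0.001]
wrist_force: [-1.6, 0.3, -2.5]
grip_width: 0.392
grasp_force: 60.7
```

```bash
python3 - <<'E'
from h import *
a=snap('wrist','w3'); pts('wrist',['bay1','clamp1_grip','key_round_top','key_bar_top']); go([.560,.1325,.1],-1.62)
print(proj('wrist',[[.561,.1329,.03],[.5575,.0464,.03],[.5521,-.039,.03]]))
g=cv2.cvtColor(a,cv2.COLOR_BGR2GRAY)
E
```

```text
wrist bay1 [([0.559, 0.045, 0.033], 0.87), ([0.551, -0.038, 0.03], 0.7)]
wrist clamp1_grip [([0.555, 0.298, 0.021], 0.35)]
wrist key_round_top [([0.479, -0.033, 0.05], 0.97)]
wrist key_bar_top [([0.483, 0.137, 0.05], 0.92)]
t=5.85 from [0.4583 0.0897 0.195 ] yaw -1.618 turn z 0.004 shift [ 0.2491 -0.1189  0.2373] q7 -1.88
[[205.25609157  78.76280229]
 [292.92396971  78.17715755]
 [379.42618087  79.70845343]]
```

View pics/w3.png

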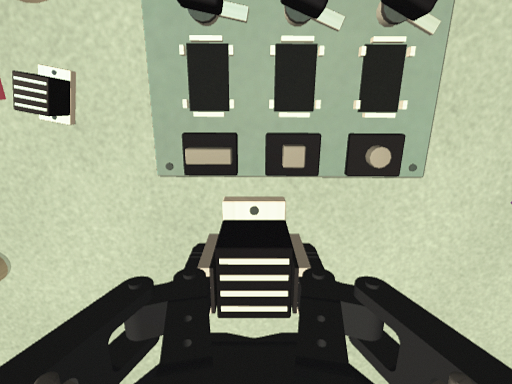

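The modules' bays show as dark pads at (208,78), (296,78) and (382,78), and the keys at (209,156), (294,157) and (378,157). The held module is straight at (254,250), and module B lies at (42,95).

```bash
python3 - <<'E'
from h import *
a=cv2.imread('pics/w3.png'); g=cv2.cvtColor(a,cv2.COLOR_BGR2GRAY)
m=(g<45).astype(np.uint8); n,l,s,ce=cv2.connectedComponentsWithStats(m)
for i in range(1,n):
    if s[i,4]>500 and ce[i][1]<190:
        b=cv2.minAreaRect(cv2.findContours((l==i).astype(np.uint8),0,2)[0][0]); print(s[i].tolist(),np.round(b[0],1),ray('wrist',*b[0],.03).round(4),ray('wrist',*b[0],.04).round(4))
for n,u,v in [('bar',208.5,156),('sq',294,156.5),('round',378,157)]: print(n,ray('wrist',u,v,.052).round(4))
E
```

```text
[281, 0, 47, 18, 529] [304.    8.5] [0.6173 0.0357 0.03  ] [0.6145 0.0373 0.04  ]
[382, 0, 55, 20, 686] [409.    9.5] [ 0.6119 -0.0617  0.03  ] [ 0.6093 -0.0569  0.04  ]
[187, 44, 42, 67, 2607] [207.8  77. ] [0.5625 0.1303 0.03  ] [0.5615 0.1288 0.04  ]
[275, 44, 42, 67, 2610] [295.3  77.3] [0.5582 0.0441 0.03  ] [0.5573 0.0454 0.04  ]
[359, 45, 47, 66, 2564] [381.8  77.5] [ 0.554  -0.0412  0.03  ] [ 0.5533 -0.0371  0.04  ]
[29, 74, 41, 42, 813] [49.  94.5] [0.5537 0.2908 0.03  ] [0.5529 0.2841 0.04  ]
[183, 133, 55, 42, 1397] [210.  153.5] [0.4871 0.1349 0.03  ] [0.4885 0.1333 0.04  ]
[266, 133, 55, 43, 1660] [293. 154.] [0.4825 0.0469 0.03  ] [0.4841 0.0482 0.04  ]
[345, 134, 60, 42, 1807] [374.5 154.5] [ 0.4779 -0.0395  0.03  ] [ 0.4796 -0.0355  0.04  ]
bar [0.4879 0.1331 0.052 ]
sq [0.4834 0.0488 0.052 ]
round [ 0.4791 -0.0342  0.052 ]
```

>>> drive_tool --plan '[[[0, 0, 0.0, 0.254, -0.117, 0.2, 1], [0, 0, 0.0, 0.254, -0.117, 0.2, 1], [0, 0, 0.0, 0.254, -0.117, 0.2, 1], [0, 0, 0.0, 0.254, -0.117, 0.2, 1], [0, 0, 0, 0.254, -0.117, 0.3, 1], [0, 0, 0, 0.254, -0.117, 0.3, 1], [0, 0, 0, 0.254, -0.117, 0.34, 1], [0, 0, 0, 0.254, -0.117, 0.34, 1]]]'

```text
time_s: 6.65
tool_pos: [0.5612, 0.1304, 0.0587]
tcp_rot: [0.0, 1.0, -0.025, -0.001]
wrist_force: [-0.2, -1.0, -2.2]
grip_width: 0.382
grasp_force: 60.6
```

```bash
python3 - <<'E'
from h import *
go([.5618,.1316,.042],-1.622); print(ctrl.read_state()['wrist_force'])
E
```

```text
t=6.65 from [0.5612 0.1304 0.0587] yaw -1.620 turn z 0.004 shift [ 0.0014 -0.0031  0.0417] q7 -1.82
[-0.20900978 -0.96684707 -2.24334568]
```

>>> drive_tool --plan '[[[0, 0, 0, 0.001, -0.003, 0.03, 1], [0, 0, 0, 0.001, -0.003, 0.041, 1], [0, 0, 0, 0.001, -0.003, 0.041, 1], [0, 0, 0, 0.001, -0.003, 0.041, -1], [0, 0, 0, 0.001, -0.003, 0.041, -1], [0, 0, 0, 0.001, -0.003, 0.041, -1], [0, 0, 0, 0.001, -0.003, 0.041, -1], [0, 0, 0, 0.001, -0.003, 0.041, -1], [0, 0, 0, 0.001, -0.003, 0.041, -1], [0, 0, 0, 0.001, -0.003, -0.2, -1], [0, 0, 0, 0.001, -0.003, -0.2, -1], [0, 0, 0, 0.001, -0.003, -0.2, -1]]]'

```text
time_s: 7.85
tool_pos: [0.5688, 0.1331, 0.1467]
tcp_rot: [-0.002, 1.0, -0.025, 0.007]
wrist_force: [1.1, -0.0, 0.8]
grip_width: 1.005
grasp_force: 0.0
```

```bash
python3 - <<'E'
from h import *
s,p,r=st(); print(s['wrist_force']); snap('wrist','w4'); snap('scene','s4')
go([.553,.29,.18],-1.8)
pts('scene',['module1_center'])
E
```

```text
[ 1.08706203 -0.02350977  0.80346774]
t=7.95 from [0.5641 0.1322 0.1411] yaw -1.620 turn z 0.36 shift [-0.0469 -0.3928 -0.0967] q7 -1.84
scene module1_center [([0.56, 0.131, 0.053], 0.51)]
```

View pics/w4.png

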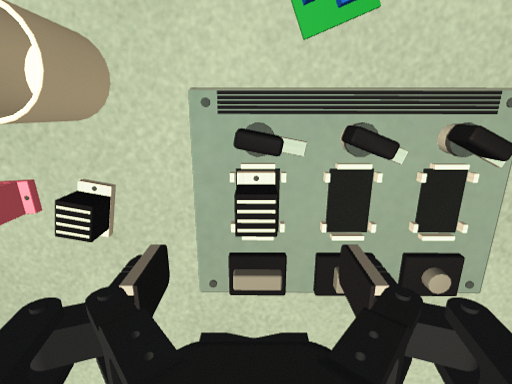

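Module A is seated in the left bay at (257,203). B is at (85,215), with the pink one to its left and the mug at (50,60). I need the clearances next.

```bash
python3 - <<'E'
from h import *
pts('scene',['mug'])
a=cv2.imread('pics/w4.png'); module(a,85,215)
print('ear',ray('wrist',95,187,.01).round(4),'pink corner',ray('wrist',38,195,.01).round(4))
print('mug side px', ray('wrist',108,85,.045).round(3),ray('wrist',108,85,.01).round(3))
go([.553,.300,.14],-1.795)
E
```

```text
scene mug [([0.686, 0.305, -0.004], 0.86)]
centre [0.5513 0.2823 0.044 ] sides [0.0459, 0.0462] dirs [-0.39, -1.796] px [[50.0, 235.0], [58.0, 188.0], [113.0, 197.0], [105.0, 244.0]]
ear [0.5687 0.2848 0.01  ] pink corner [0.5634 0.342  0.01  ]
mug side px [0.657 0.238 0.045] [0.66  0.254 0.01 ]
t=8.05 from [0.5617 0.1317 0.1382] yaw -1.620 turn z 0.35 shift [-0.0423 -0.4193 -0.0046] q7 -1.84
```

>>> drive_tool --plan '[[[0, 0, 0.35, -0.042, -0.41, 0, -0.2], [0, 0, 0.35, -0.042, -0.41, 0, -0.2], [0, 0, 0.35, -0.042, -0.41, 0, -0.2], [0, 0, 0.35, -0.042, -0.41, 0, -0.2], [0, 0, 0.35, -0.042, -0.41, 0, -0.2], [0, 0, 0.35, -0.042, -0.41, 0, -0.2]]]'

```text
time_s: 8.65
tool_pos: [0.5532, 0.2947, 0.1374]
tcp_rot: [0.002, 0.994, -0.112, -0.001]
wrist_force: [-0.5, -0.1, -0.5]
grip_width: 0.595
grasp_force: 0.0
```

```bash
python3 - <<'E'
from h import *
a=snap('wrist','w5'); go([.553,.300,.011],-1.795)
u=proj('wrist',[[.553,.300,.044]])[0];print(u); module(a,*u)
E
```

```text
t=8.70 from [0.554  0.2932 0.1379] yaw -1.798 turn z -0.005 shift [-0.0059 -0.0171  0.3171] q7 -2.27
[245.89028535 200.09681602]
centre [0.5593 0.2962 0.044 ] sides [0.0468, 0.0322] dirs [-0.251, -1.798] px [[229.0, 218.0], [229.0, 165.0], [268.0, 165.0], [268.0, 218.0]]
```

View pics/w5.png

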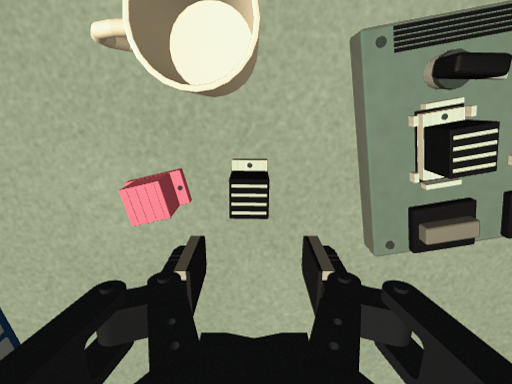

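B is square at (249,195), the pink one at (155,198) is clear of the fingers, and the mug is well above. Grip and lift.

>>> drive_tool --plan '[[[0, 0, 0, -0.004, -0.0125, 0.15, -0.2], [0, 0, 0, -0.004, -0.0125, 0.3, -0.2], [0, 0, 0, -0.004, -0.0125, 0.317, -0.2], [0, 0, 0, -0.004, -0.0125, 0.317, -0.2], [0, 0, 0, -0.004, -0.0125, 0.317, 1], [0, 0, 0, -0.004, -0.0125, 0.317, 1], [0, 0, 0, -0.004, -0.0125, 0.317, 1], [0, 0, 0, -0.004, -0.0125, 0.317, 1], [0, 0, 0, -0.004, -0.0125, 0.317, 1], [0, 0, 0, -0.004, -0.0125, 0.317, 1], [0, 0, 0, -0.004, -0.0125, 0.0, 1], [0, 0, 0, -0.004, -0.0125, 0, 1], [0, 0, 0, -0.004, -0.0125, 0, 1], [0, 0, 0, -0.004, -0.0125, 0, 1]]]'

```text
time_s: 10.1
tool_pos: [0.5576, 0.3039, 0.1455]
tcp_rot: [-0.004, 0.994, -0.112, 0.005]
wrist_force: [0.1, 0.8, -1.2]
grip_width: 0.383
grasp_force: 61.9
```

```bash
python3 - <<'E'
from h import *
go([.5579,.0452,.14],-1.622)
E
```

```text
t=10.10 from [0.5576 0.3039 0.1455] yaw -1.795 turn z -0.346 shift [0.1444 0.6305 0.0096] q7 -2.28
```

>>> drive_tool --plan '[[[0, 0, -0.346, 0.144, 0.63, 0, 1], [0, 0, -0.346, 0.144, 0.63, 0, 1], [0, 0, -0.346, 0.144, 0.63, 0, 1], [0, 0, -0.346, 0.144, 0.63, 0, 1], [0, 0, -0.346, 0.144, 0.63, 0, 1], [0, 0, -0.346, 0.144, 0.63, 0, 1], [0, 0, -0.346, 0.144, 0.63, 0, 1], [0, 0, -0.346, 0.144, 0.63, 0.15, 1], [0, 0, -0.346, 0.144, 0.63, 0.19, 1], [0, 0, -0.346, 0.144, 0.63, 0.19, 1]]]'

```text
time_s: 11.1
tool_pos: [0.5486, 0.046, 0.0583]
tcp_rot: [0.0, 1.0, -0.023, -0.006]
wrist_force: [-0.2, -0.2, -1.4]
grip_width: 0.388
grasp_force: 61.8
```

```bash
python3 - <<'E'
from h import *
s,p,r=st(); print(s['grip_width'],s['grasp_force'],s['wrist_force'])
go([.5579,.0452,.042],-1.622)
E
```

```text
0.3880592173338455 61.78441286087036 [-0.19682048 -0.24451145 -1.437899  ]
t=11.10 from [0.5486 0.046  0.0583] yaw -1.618 turn z 0.009 shift [0.0238 0.0008 0.0405] q7 -1.66
```

>>> drive_tool --plan '[[[0, 0, 0.009, 0.015, 0, 0, 1], [0, 0, 0.009, 0.015, 0, 0, 1], [0, 0, 0.009, 0.015, 0, 0, 1]]]'

```text
time_s: 11.4
tool_pos: [0.562, 0.0437, 0.0653]
tcp_rot: [-0.001, 1.0, -0.028, 0.002]
wrist_force: [0.4, -0.0, -1.2]
grip_width: 0.387
grasp_force: 61.8
```

```bash
python3 - <<'E'
from h import *
go([.5579,.0452,.042],-1.622)
E
```

```text
t=11.40 from [0.562  0.0437 0.0653] yaw -1.626 turn z -0.008 shift [-0.0108 -0.0032  0.0582] q7 -1.66
```

>>> drive_tool --plan '[[[0, 0, 0, 0, 0, 0, 1], [0, 0, 0, 0, 0, 0, 1], [0, 0, 0, 0, 0, 0, 1], [0, 0, 0, 0, 0, 0, 1]]]'

```text
time_s: 11.8
tool_pos: [0.5597, 0.0428, 0.0635]
tcp_rot: [-0.0, 1.0, -0.028, 0.0]
wrist_force: [0.1, 0.4, -1.3]
grip_width: 0.39
grasp_force: 61.8
```

```bash
python3 - <<'E'
from h import *
go([.5579,.0452,.042],-1.622)
E
```

```text
t=11.80 from [0.5597 0.0428 0.0635] yaw -1.627 turn z -0.009 shift [-0.0049 -0.0057  0.0537] q7 -1.66
```

>>> drive_tool --plan '[[[0, 0, -0.009, -0.005, -0.006, 0.03, 1], [0, 0, -0.009, -0.005, -0.006, 0.053, 1], [0, 0, -0.009, -0.005, -0.006, 0.053, 1], [0, 0, -0.009, -0.005, -0.006, 0.053, 1], [0, 0, -0.009, -0.005, -0.006, 0.053, -0.6], [0, 0, -0.009, -0.005, -0.006, 0.053, -0.6], [0, 0, -0.009, -0.005, -0.006, 0.053, -0.6], [0, 0, -0.009, -0.005, -0.006, 0.053, -0.6], [0, 0, -0.009, -0.005, -0.006, 0.053, -0.6], [0, 0, -0.009, -0.005, -0.006, -0.25, -1], [0, 0, -0.009, -0.005, -0.006, -0.25, -1], [0, 0, -0.009, -0.005, -0.006, -0.25, -1], [0, 0, -0.009, -0.005, -0.006, -0.25, -1], [0, 0, -0.009, -0.005, -0.006, -0.25, -1]]]'

```text
time_s: 13.2
tool_pos: [0.5578, 0.0454, 0.1634]
tcp_rot: [-0.0, 1.0, -0.026, 0.0]
wrist_force: [0.4, -0.8, 0.2]
grip_width: 0.999
grasp_force: 0.0
```

```bash
python3 - <<'E'
from h import *
snap('wrist','w6'); a=snap('scene','s6')
print(proj('scene',[[.469,-.338,.025]]),)
go([.44,-.26,.23],-1.622)
for k in ['scene','side']: snap(k,k+'6') if k=='side' else 0; pts(k,['module1_center'])
A=cv2.resize(a[175:295,80:200],None,fx=3.2,fy=3.2,interpolation=2)
cv2.imwrite('pics/c6.png',np.hstack([cv2.resize(cv2.imread('pics/w6.png'),None,fx=.8,fy=1),A]))
E
```

```text
[[138.09938377 219.00441958]]
t=13.30 from [0.5563 0.0453 0.1615] yaw -1.622 turn z 0.0 shift [-0.2521  0.7772 -0.1698] q7 -1.70
scene module1_center [([0.557, 0.135, 0.051], 0.78), ([0.351, 0.433, -0.002], 0.41)]
side module1_center [([0.561, 0.125, 0.053], 0.76)]
```

View pics/c6.png

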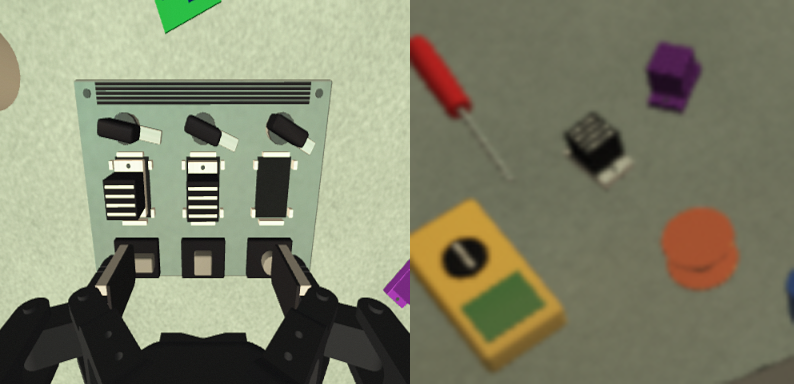

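A and B sit in the left and middle bays, and C is still at its place in the scene crop. Now going to hover over C.

>>> drive_tool --plan '[[[0, 0, 0, -0.23, 0.93, -0.17, -1], [0, 0, 0, -0.23, 0.93, -0.17, -1], [0, 0, 0, -0.23, 0.93, -0.17, -1], [0, 0, 0, -0.23, 0.93, -0.17, -1], [0, 0, 0, -0.23, 0.93, -0.17, -1], [0, 0, 0, -0.23, 0.93, -0.17, -1], [0, 0, 0, -0.23, 0.93, -0.17, -1], [0, 0, 0, -0.23, 0.93, -0.17, -1], [0, 0, 0, -0.23, 0.93, -0.17, -1], [0, 0, 0, -0.23, 0.93, -0.17, -1], [0, 0, 0, -0.23, 0.93, -0.17, -1]]]'

```text
time_s: 14.55
tool_pos: [0.4473, -0.3195, 0.2302]
tcp_rot: [-0.001, 1.0, -0.025, -0.001]
wrist_force: [0.5, 0.0, 0.4]
grip_width: 1.002
grasp_force: 0.0
```

```bash
python3 - <<'E'
from h import *
a=snap('wrist','w7'); go([.469,-.338,.14])
u=proj('wrist',[[.469,-.338,.044]])[0];print(u); module(a,*u)
E
```

```text
t=14.60 from [ 0.4476 -0.3191  0.2302] yaw -1.619 turn z 0.0 shift [0.056  0.045  0.2253] q7 -0.97
[269.7881409 154.3879126]
centre [ 0.4752 -0.3377  0.044 ] sides [0.0325, 0.0438] dirs [-1.161, -2.699] px [[247.0, 138.0], [274.0, 125.0], [291.0, 159.0], [265.0, 173.0]]
```

View pics/w7.png

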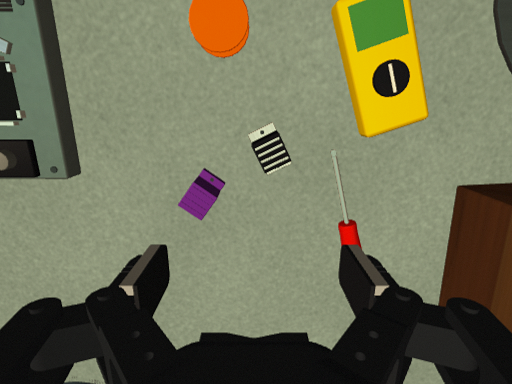

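C is at (270,150) with its ear at (262,132). The purple one at (202,195) lies along the finger line, so I'll use a partly open grip.

>>> drive_tool --plan '[[[0, 0, -0.94, 0.062, 0.048, 0.24, -0.2], [0, 0, -0.94, 0.062, 0.048, 0.24, -0.2], [0, 0, -0.94, 0.062, 0.048, 0.24, -0.2], [0, 0, -0.94, 0.062, 0.048, 0.24, -0.2], [0, 0, -0.94, 0.062, 0.048, 0.24, -0.2], [0, 0, -0.94, 0.062, 0.048, 0.24, -0.2], [0, 0, -0.94, 0.062, 0.048, 0.24, -0.2]]]'

```text
time_s: 15.3
tool_pos: [0.4719, -0.342, 0.1371]
tcp_rot: [0.001, 0.978, 0.208, 0.001]
wrist_force: [-0.4, 0.2, -0.5]
grip_width: 0.598
grasp_force: 0.0
```

```bash
python3 - <<'E'
from h import *
a=snap('wrist','w8'); go([.4715,-.3393,.011],-1.15)
u=proj('wrist',[[.4715,-.3393,.044]])[0];print(u); module(a,*u)
E
```

```text
t=15.35 from [ 0.4717 -0.342   0.1369] yaw -1.153 turn z -0.005 shift [ 0.0017 -0.0071  0.3148] q7 -0.44
[250.39378188 196.93089906]
centre [ 0.4757 -0.3375  0.044 ] sides [0.0474, 0.032] dirs [0.397, -1.152] px [[231.0, 218.0], [231.0, 164.0], [270.0, 164.0], [270.0, 218.0]]
```

>>> drive_tool --plan '[[[0, 0, 0, 0, -0.008, 0.15, -0.2], [0, 0, 0, 0, -0.008, 0.3, -0.2], [0, 0, 0, 0, -0.008, 0.314, -0.2], [0, 0, 0, 0, -0.008, 0.314, -0.2], [0, 0, 0, 0, -0.008, 0.314, 1], [0, 0, 0, 0, -0.008, 0.314, 1], [0, 0, 0, 0, -0.008, 0.314, 1], [0, 0, 0, 0, -0.008, 0.314, 1], [0, 0, 0, 0, -0.008, 0.314, 1], [0, 0, 0, 0, -0.008, 0.314, 1], [0, 0, 0, 0, -0.008, 0, 1], [0, 0, 0, 0, -0.008, 0, 1], [0, 0, 0, 0, -0.008, 0, 1], [0, 0, 0, 0, -0.008, 0, 1], [0, 0, 0, 0, -0.008, 0, 1], [0, 0, 0, 0, -0.008, 0, 1]]]'

```text
time_s: 16.95
tool_pos: [0.468, -0.3377, 0.1333]
tcp_rot: [-0.001, 0.978, 0.208, -0.001]
wrist_force: [-0.2, 0.4, -2.4]
grip_width: 0.391
grasp_force: 60.7
```

```bash
python3 - <<'E'
from h import *
go([.553,-.0402,.14],-1.622)
E
```

```text
t=16.95 from [ 0.468  -0.3377  0.1333] yaw -1.152 turn z 0.94 shift [ 0.4966 -0.593  -0.0158] q7 -0.44
```

>>> drive_tool --plan '[[[0, 0, 0.94, 0.494, -0.593, 0, 1], [0, 0, 0.94, 0.494, -0.593, 0, 1], [0, 0, 0.94, 0.494, -0.593, 0, 1], [0, 0, 0.94, 0.494, -0.593, 0, 1], [0, 0, 0.94, 0.494, -0.593, 0, 1], [0, 0, 0.94, 0.494, -0.593, 0, 1], [0, 0, 0.94, 0.494, -0.593, 0, 1], [0, 0, 0.94, 0.494, -0.593, 0, 1], [0, 0, 0.94, 0.494, -0.593, 0.1, 1], [0, 0, 0.94, 0.494, -0.593, 0.17, 1], [0, 0, 0.94, 0.494, -0.593, 0.17, 1], [0, 0, 0.94, 0.494, -0.593, 0.17, 1], [0, 0, 0.94, 0.494, -0.593, 0.17, 1], [0, 0, 0.94, 0.494, -0.593, 0.17, 1]]]'

```text
time_s: 18.35
tool_pos: [0.555, -0.0425, 0.069]
tcp_rot: [-0.0, 1.0, -0.026, 0.002]
wrist_force: [0.6, -0.5, -0.8]
grip_width: 0.389
grasp_force: 60.6
```

```bash
python3 - <<'E'
from h import *
go([.553,-.0402,.042],-1.622)
E
```

```text
t=18.35 from [ 0.555  -0.0425  0.069 ] yaw -1.623 turn z -0.001 shift [-0.0055 -0.0053  0.0674] q7 -1.44
```

>>> drive_tool --plan '[[[0, 0, 0, -0.005, -0.005, 0.04, 1], [0, 0, 0, -0.005, -0.005, 0.066, 1], [0, 0, 0, -0.005, -0.005, 0.066, 1], [0, 0, 0, -0.005, -0.005, 0.066, 1], [0, 0, 0, -0.005, -0.005, 0.066, -0.6], [0, 0, 0, -0.005, -0.005, 0.066, -0.6], [0, 0, 0, -0.005, -0.005, 0.066, -0.6], [0, 0, 0, -0.005, -0.005, 0.066, -0.6], [0, 0, 0, -0.005, -0.005, 0.066, -0.6], [0, 0, 0, -0.005, -0.15, -0.27, -1], [0, 0, 0, -0.005, -0.15, -0.27, -1], [0, 0, 0, -0.005, -0.15, -0.27, -1], [0, 0, 0, -0.005, -0.15, -0.27, -1], [0, 0, 0, -0.005, -0.2, -0.27, -1], [0, 0, 0, -0.005, -0.2, -0.27, -1]]]'

```text
time_s: 19.85
tool_pos: [0.5555, 0.0413, 0.1751]
tcp_rot: [-0.001, 1.0, -0.023, -0.0]
wrist_force: [-0.9, 1.0, -0.1]
grip_width: 1.001
grasp_force: 0.0
```

```bash
python3 - <<'E'
from h import *
a=snap('wrist','w9'); go([.6,.131,.14],-1.622)
cv2.imwrite('pics/w9b.png',cv2.resize(a[0:300,60:460],None,fx=1.9,fy=1.9,interpolation=2))
E
```

```text
t=19.90 from [0.5551 0.0394 0.1747] yaw -1.619 turn z 0.006 shift [ 0.1013 -0.234   0.0866] q7 -1.66
```

View pics/w9b.png

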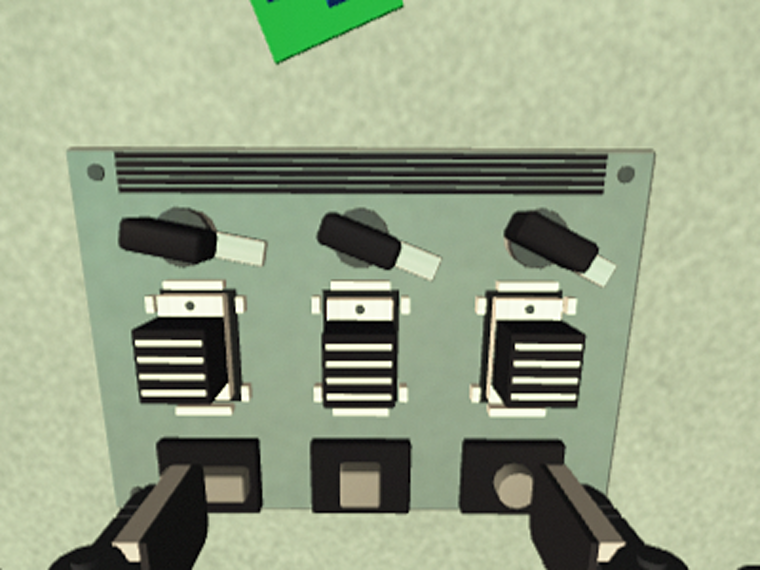

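All three modules are seated flat between the stops. The clamp knobs appear at crop positions (165,240), (355,240) and (550,240). Next I'll measure the knob angles.

```bash
python3 - <<'E'
from h import *
a=cv2.imread('pics/w9.png'); g=cv2.cvtColor(a,cv2.COLOR_BGR2GRAY); hsv=cv2.cvtColor(a,cv2.COLOR_BGR2HSV)
m=(g<32).astype(np.uint8); n,l,s,ce=cv2.connectedComponentsWithStats(m)
for i in range(1,n):
    if s[i,4]>150 and 105<ce[i][1]<145:
        r=cv2.minAreaRect(cv2.findContours((l==i).astype(np.uint8),0,2)[0][0]); b=cv2.boxPoints(r)
        W=np.array([ray('wrist',*q,.078) for q in b]); e=[W[1]-W[0],W[2]-W[1]]; e=max(e,key=lambda k:np.hypot(*k[:2]))
        print(s[i].tolist(),W.mean(0).round(4),'len',np.hypot(*e[:2]).round(4),'theta',round(float((-np.arctan2(e[1],e[0])-np.pi/2-.051+np.pi/2)%np.pi-np.pi/2),3))
go([.6197,.1286,.12],-.051)
E
```

```text
[228, 113, 43, 29, 299] [0.6137 0.0405 0.078 ] len 0.0341 theta 0.374
[326, 112, 49, 31, 387] [ 0.6099 -0.0407  0.078 ] len 0.0394 theta 0.429
[124, 115, 50, 24, 439] [0.618  0.1212 0.078 ] len 0.0387 theta 0.159
t=19.90 from [0.5551 0.0394 0.1747] yaw -1.619 turn z -3.136 shift [ 0.1508 -0.2304  0.1366] q7 -1.66
```

>>> drive_tool --plan '[[[0, 0, -1, 0.151, -0.23, 0.12, 0.2], [0, 0, -1, 0.151, -0.23, 0.12, 0.2], [0, 0, -1, 0.151, -0.23, 0.12, 0.2], [0, 0, -1, 0.151, -0.23, 0.12, 0.2], [0, 0, -1, 0.151, -0.23, 0.12, 0.2]]]'

```text
time_s: 20.4
tool_pos: [0.62, 0.1258, 0.1253]
tcp_rot: [0.001, 0.975, 0.223, -0.002]
wrist_force: [-0.2, -0.2, 0.1]
grip_width: 0.405
grasp_force: 0.0
```

>>> drive_tool --plan '[[[0, 0, -1, 0, 0, 0, 0.2], [0, 0, -1, 0, 0, 0, 0.2], [0, 0, -1, 0, 0, 0, 0.2], [0, 0, -1, 0, 0, 0, 0.2]]]'

```text
time_s: 20.8
tool_pos: [0.6204, 0.1242, 0.127]
tcp_rot: [0.0, 0.89, 0.457, -0.001]
wrist_force: [-0.0, -0.3, -0.1]
grip_width: 0.4
grasp_force: 0.0
```

>>> drive_tool --plan '[[[0, 0, -0.9, 0, 0, 0, 0.2], [0, 0, -0.9, 0, 0, 0, 0.2], [0, 0, -0.9, 0, 0, 0, 0.2], [0, 0, -0.9, 0, 0, 0, 0.2], [0, 0, -0.9, 0, 0, 0, 0.2]]]'

```text
time_s: 21.3
tool_pos: [0.6205, 0.1251, 0.1271]
tcp_rot: [0.0, 0.767, 0.642, -0.0]
wrist_force: [0.2, 0.3, -0.2]
grip_width: 0.401
grasp_force: 0.0
```

```bash
python3 - <<'E'
from h import *
a=snap('wrist','w10'); go([.6197,.1286,.054],-.17)
print(proj('wrist',[[.6197,.1286,.078],[.6158,.0422,.078]]))
E
```

```text
t=21.35 from [0.6205 0.1256 0.1271] yaw -0.177 turn z -0.013 shift [ 0.0072 -0.0033  0.1828] q7 -0.42
[[251.4652644  212.3161582 ]
 [266.04763304 314.82277483]]
```

View pics/w10.png

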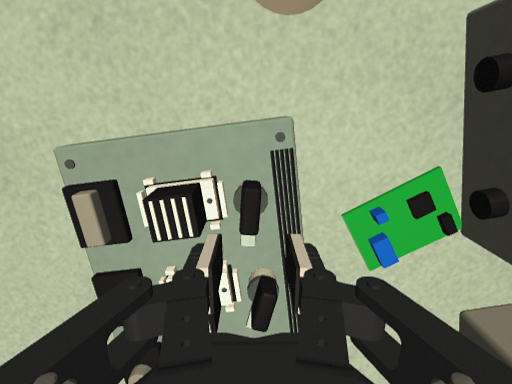

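Knob 1 is at (250,208), in line with the fingers (x midpoint about 252). Descend, close and turn.

>>> drive_tool --plan '[[[0, 0, 0, 0.009, -0.003, 0.12, 0.2], [0, 0, 0, 0.009, -0.003, 0.183, 0.2], [0, 0, 0, 0.009, -0.003, 0.183, 0.2], [0, 0, 0, 0.009, -0.003, 0.183, 0.2], [0, 0, 0, 0.009, -0.003, 0.183, 1], [0, 0, 0, 0.009, -0.003, 0.183, 1], [0, 0, 0, 0.009, -0.003, 0.183, 1], [0, 0, 0, 0.009, -0.003, 0.183, 1], [0, 0, 0, 0.009, -0.003, 0.183, 1]]]' --squeeze 40

```text
time_s: 22.25
tool_pos: [0.6191, 0.1311, 0.0562]
tcp_rot: [-0.001, 0.766, 0.643, -0.0]
wrist_force: [-5.5, 0.6, 4.9]
grip_width: 0.161
grasp_force: 38.9
```

```bash
python3 - <<'E'
from h import *
s,p,r=st(); print(s['moment'],s['wrist_force']); go([.6197,.1286,.054],-1.45)
E
```

```text
[ 0.01525039  1.20741512 -0.54451582] [-5.46463724  0.58428362  4.8943658 ]
t=22.25 from [0.6191 0.1311 0.0562] yaw -0.175 turn z 2.55 shift [-0.006   0.0027  0.0054] q7 -0.42
```

>>> drive_tool --plan '[[[0, 0, 1, 0, 0, 0, 1], [0, 0, 1, 0, 0, 0, 1], [0, 0, 1, 0, 0, 0, 1], [0, 0, 1, 0, 0, 0, 1]]]'

```text
time_s: 22.65
tool_pos: [0.6203, 0.1304, 0.0562]
tcp_rot: [0.0, 0.901, 0.433, 0.0]
wrist_force: [-2.7, -0.9, 3.7]
grip_width: 0.157
grasp_force: 38.8
```

>>> drive_tool --plan '[[[0, 0, 1, 0, 0, 0, 1], [0, 0, 1, 0, 0, 0, 1], [0, 0, 1, 0, 0, 0, 1], [0, 0, 1, 0, 0, 0, 1]]]'

```text
time_s: 23.05
tool_pos: [0.6213, 0.1291, 0.0562]
tcp_rot: [0.001, 0.981, 0.196, 0.001]
wrist_force: [-1.1, -3.1, 2.3]
grip_width: 0.156
grasp_force: 38.8
```

>>> drive_tool --plan '[[[0, 0, 0.4, 0, 0, 0, 1], [0, 0, 0.5, 0, 0, 0, 1], [0, 0, 0.6, 0, 0, 0, 1], [0, 0, 0.7, 0, 0, 0, 1], [0, 0, 0.75, 0, 0, 0, 1], [0, 0, 0.75, 0, 0, 0, 1], [0, 0, 0.75, 0, 0, 0, 1]]]'

```text
time_s: 23.75
tool_pos: [0.6215, 0.128, 0.0562]
tcp_rot: [0.001, 1.0, 0.011, 0.001]
wrist_force: [-1.1, -4.5, 6.2]
grip_width: 0.155
grasp_force: 39.7
```

```bash
python3 - <<'E'
from h import *
s,p,r=st(); print(s['moment'],s['wrist_force'],s['grip_width'],s['tau'][6]); go([.6197,.1286,.13],-1.55)
E
```

```text
[-1.06402746  0.49941489 -0.03113365] [-1.14086679 -4.52737752  6.20996482] 0.15508299942562867 0.0407457270193845
t=23.75 from [0.6215 0.128  0.0562] yaw -1.549 turn z 0.002 shift [-0.004  -0.0013 -0.1845] q7 -1.61
```

>>> drive_tool --plan '[[[0, 0, 0.1, 0, 0, 0, 1], [0, 0, 0.2, 0, 0, 0, 1], [0, 0, 0.2, 0, 0, 0, 1]]]'

```text
time_s: 24.05
tool_pos: [0.6217, 0.1278, 0.0562]
tcp_rot: [0.002, 0.999, -0.037, 0.002]
wrist_force: [-1.8, -5.5, 5.3]
grip_width: 0.154
grasp_force: 42.5
```

```bash
python3 - <<'E'
from h import *
s,p,r=st(); print(s['moment'],s['wrist_force'],s['grip_width'],s['tau'][6],yaw(r))
E
```

```text
[-1.29704039  0.36299036  0.81083054] [-1.77118259 -5.4593342   5.31011933] 0.15376363884187857 -0.9502475336194038 -1.64446146984508
```

The moment jumped to 0.8 N m, so the knob is at its stop. Release, lift and check.

>>> drive_tool --plan '[[[0, 0, 0.2, 0, 0, 0, 0.2], [0, 0, 0.2, 0, 0, 0, 0.2], [0, 0, 0.2, 0, 0, 0, 0.2], [0, 0, 0.2, 0, 0, 0, 0.2], [0, 0, 0.2, 0, 0, -0.18, 0.2], [0, 0, 0.2, 0, 0, -0.18, 0.2], [0, 0, 0.2, 0, 0, -0.18, 0.2], [0, 0, 0.2, 0, 0, -0.18, 0.2]]]'

```text
time_s: 24.85
tool_pos: [0.6204, 0.1312, 0.1266]
tcp_rot: [-0.001, 0.996, -0.087, 0.001]
wrist_force: [-0.2, -0.8, -0.2]
grip_width: 0.399
grasp_force: 0.0
```

```bash
python3 - <<'E'
from h import *
a=snap('wrist','w11'); go([.6158,.0422,.127],-.051-.3)
print(proj('wrist',[[.6197,.1286,.078],[.6158,.0422,.078]]))
E
```

```text
t=24.90 from [0.6193 0.131  0.1254] yaw -1.746 turn z -2.79 shift [ 0.03    0.2201 -0.004 ] q7 -1.82
[[257.02649033 215.93352231]
 [381.77354349 200.73843993]]
```

View pics/w11.png

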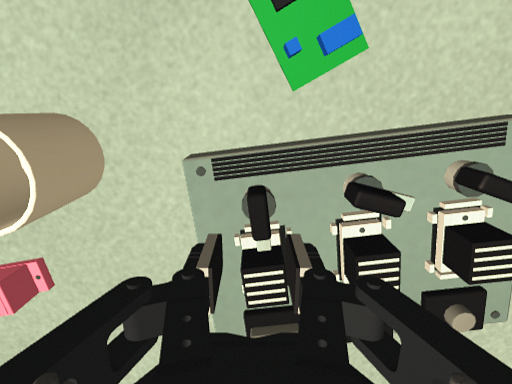

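Clamp 1 is home, with its finger over the ear at (263,240). My 14 views are used up, so I check numerically from here. Next is clamp 2.

>>> drive_tool --plan '[[[0, 0, -1, 0.03, 0.22, 0, 0.2], [0, 0, -1, 0.03, 0.22, 0, 0.2], [0, 0, -1, 0.03, 0.22, 0, 0.2], [0, 0, -1, 0.03, 0.22, 0, 0.2]]]'

```text
time_s: 25.3
tool_pos: [0.6148, 0.0388, 0.1241]
tcp_rot: [0.0, 0.987, 0.161, -0.002]
wrist_force: [-0.0, 1.0, -0.3]
grip_width: 0.396
grasp_force: 0.0
```

>>> drive_tool --plan '[[[0, 0, -1, 0, 0, 0, 0.2], [0, 0, -1, 0, 0, 0, 0.2], [0, 0, -1, 0, 0, 0, 0.2], [0, 0, -1, 0, 0, 0, 0.2]]]'

```text
time_s: 25.7
tool_pos: [0.6148, 0.0419, 0.1239]
tcp_rot: [-0.001, 0.915, 0.402, -0.002]
wrist_force: [-0.1, 0.1, 0.2]
grip_width: 0.403
grasp_force: 0.0
```

>>> drive_tool --plan '[[[0, 0, -0.65, 0, 0, 0, 0.2], [0, 0, -0.65, 0, 0, 0, 0.2], [0, 0, -0.65, 0, 0, 0, 0.2], [0, 0, -0.65, 0, 0, 0, 0.2], [0, 0, -0.65, 0, 0, 0, 0.2], [0, 0, -0.65, 0, 0, 0, 0.2]]]'

```text
time_s: 26.3
tool_pos: [0.6162, 0.042, 0.1257]
tcp_rot: [-0.0, 0.84, 0.543, -0.0]
wrist_force: [0.4, 0.2, -0.1]
grip_width: 0.401
grasp_force: 0.0
```

```bash
cat >> h.py <<'E'
def knob(c,P,zt=.078,rad=42,th=32):
    """bar near world P: direction as tool yaw of an aligned grip, from the dark blob"""
    a=optics.capture(c); u,v=proj(c,[[P[0],P[1],zt]])[0]; g=cv2.cvtColor(a,cv2.COLOR_BGR2GRAY)
    m=(g<th).astype(np.uint8); n,l,s,ce=cv2.connectedComponentsWithStats(m)
    for i in range(1,n):
        if s[i,4]>120 and np.hypot(*(ce[i]-[u,v]))<rad:
            b=cv2.boxPoints(cv2.minAreaRect(cv2.findContours((l==i).astype(np.uint8),0,2)[0][0]))
            W=np.array([ray(c,*q,zt) for q in b]); e=max([W[1]-W[0],W[2]-W[1]],key=lambda k:np.hypot(*k[:2]))
            print('exp px',u.round(),v.round(),'blob',s[i].tolist(),'c',W.mean(0).round(4),'len',np.hypot(*e[:2]).round(4),'psi',round(float((np.arctan2(e[1],e[0])+np.pi/2+np.pi)%np.pi-np.pi),3))
E
python3 - <<'E'
from h import *
knob('wrist',[.6158,.0422]); go([.6165,.0422,.054],-.42)
E
```

```text
exp px 253.0 217.0 blob [241, 185, 19, 54, 345] c [0.6155 0.0461 0.078 ] len 0.0393 psi -0.417
t=26.35 from [0.6163 0.042  0.1259] yaw -0.423 turn z -0.006 shift [0.0007 0.0003 0.1796] q7 -0.48
```

>>> drive_tool --plan '[[[0, 0, 0, 0.005, 0, 0.12, 0.2], [0, 0, 0, 0.005, 0, 0.18, 0.2], [0, 0, 0, 0.005, 0, 0.18, 0.2], [0, 0, 0, 0.005, 0, 0.18, 0.2], [0, 0, 0, 0.005, 0, 0.18, 1], [0, 0, 0, 0.005, 0, 0.18, 1], [0, 0, 0, 0.005, 0, 0.18, 1], [0, 0, 0, 0.005, 0, 0.18, 1], [0, 0, 0, 0.005, 0, 0.18, 1]]]'

```text
time_s: 27.25
tool_pos: [0.6153, 0.0455, 0.056]
tcp_rot: [-0.002, 0.839, 0.544, -0.001]
wrist_force: [-6.8, 1.9, 5.0]
grip_width: 0.157
grasp_force: 41.7
```

>>> drive_tool --plan '[[[0, 0, 1, 0, 0, 0, 1], [0, 0, 1, 0, 0, 0, 1], [0, 0, 1, 0, 0, 0, 1], [0, 0, 1, 0, 0, 0, 1]]]'

```text
time_s: 27.65
tool_pos: [0.6164, 0.0447, 0.056]
tcp_rot: [-0.001, 0.948, 0.317, -0.001]
wrist_force: [-5.6, -0.4, 3.1]
grip_width: 0.156
grasp_force: 41.4
```

>>> drive_tool --plan '[[[0, 0, 1, 0, 0, 0, 1], [0, 0, 1, 0, 0, 0, 1], [0, 0, 1, 0, 0, 0, 1], [0, 0, 1, 0, 0, 0, 1]]]'

```text
time_s: 28.05
tool_pos: [0.6169, 0.0433, 0.056]
tcp_rot: [-0.0, 0.997, 0.073, -0.0]
wrist_force: [-3.3, -1.3, 2.5]
grip_width: 0.152
grasp_force: 41.3
```

>>> drive_tool --plan '[[[0, 0, 0.1, 0, 0, 0, 1], [0, 0, 0.2, 0, 0, 0, 1], [0, 0, 0.25, 0, 0, 0, 1], [0, 0, 0.25, 0, 0, 0, 1]]]'

```text
time_s: 28.45
tool_pos: [0.617, 0.043, 0.056]
tcp_rot: [-0.0, 1.0, 0.011, -0.0]
wrist_force: [-4.8, -1.9, 6.7]
grip_width: 0.158
grasp_force: 41.9
```

```bash
python3 - <<'E'
from h import *
s,p,r=st(); print(s['moment'],s['wrist_force'],s['grip_width'],s['tau'][6],yaw(r))
E
```

```text
[-0.33318072  1.12001969 -0.05576216] [-4.76671599 -1.91841967  6.67287464] 0.15767745467937974 0.0026403584342915565 -1.54792679837626
```

>>> drive_tool --plan '[[[0, 0, 0.08, 0, 0, 0, 1], [0, 0, 0.08, 0, 0, 0, 1]]]'

```text
time_s: 28.65
tool_pos: [0.6169, 0.0429, 0.056]
tcp_rot: [-0.0, 1.0, -0.009, -0.0]
wrist_force: [-5.8, -1.6, 7.2]
grip_width: 0.154
grasp_force: 41.9
```

```bash
python3 - <<'E'
from h import *
s,p,r=st(); print(s['moment'],s['tau'][6],yaw(r))
E
```

```text
[-0.34614574  1.10647062 -0.06465615] -0.02942314837127924 -1.5882771362445092
```

>>> drive_tool --plan '[[[0, 0, 0.1, 0, 0, 0, 1], [0, 0, 0.16, 0, 0, 0, 1], [0, 0, 0.16, 0, 0, 0, 1]]]'

```text
time_s: 28.95
tool_pos: [0.617, 0.0428, 0.056]
tcp_rot: [0.001, 0.999, -0.045, -0.001]
wrist_force: [-5.8, -2.8, 6.6]
grip_width: 0.155
grasp_force: 51.1
```

```bash
python3 - <<'E'
from h import *
s,p,r=st(); print(s['moment'],s['wrist_force'],s['tau'][6],yaw(r))
E
```

```text
[-0.45339005  1.15683345  1.19104667] [-5.79008131 -2.80150417  6.57280963] -1.2803168222308159 -1.6609253031614735
```

Clamp 2 hit its stop (1.19 N m). Release, lift, and on to clamp 3.

>>> drive_tool --plan '[[[0, 0, 0, 0, 0, 0, 0.2], [0, 0, 0, 0, 0, 0, 0.2], [0, 0, 0, 0, 0, 0, 0.2], [0, 0, 0, 0, 0, 0, 0.2], [0, 0, 0, 0, 0, -0.18, 0.2], [0, 0, 0, 0, 0, -0.18, 0.2], [0, 0, 0, 0, 0, -0.18, 0.2], [0, 0, 0, 0, 0, -0.18, 0.2], [0, 0, 0, 0, 0, -0.18, 0.2]]]'

```text
time_s: 29.85
tool_pos: [0.6161, 0.0439, 0.1247]
tcp_rot: [0.0, 0.999, -0.048, -0.001]
wrist_force: [0.3, 0.3, -1.2]
grip_width: 0.399
grasp_force: 0.0
```

```bash
python3 - <<'E'
from h import *
for P in ([.6197,.1286],[.6158,.0422],[.611,-.0432]): knob('wrist',P)
go([.6115,-.0425,.127],-.48)
E
```

```text
exp px 133.0 223.0 blob [125, 192, 33, 55, 951] c [0.6219 0.1217 0.078 ] len 0.0395 psi -1.635
exp px 256.0 217.0 blob [246, 187, 20, 55, 353] c [0.6178 0.0423 0.078 ] len 0.0401 psi -1.627
exp px 379.0 213.0 blob [343, 189, 59, 41, 555] c [ 0.6139 -0.0379  0.078 ] len 0.0435 psi -0.514
t=30.00 from [0.6161 0.0437 0.1245] yaw -1.667 turn z -2.374 shift [ 0.0092  0.2157 -0.0061] q7 -1.58
```

>>> drive_tool --plan '[[[0, 0, -1, 0.009, 0.216, 0, 0.2], [0, 0, -1, 0.009, 0.216, 0, 0.2], [0, 0, -1, 0.009, 0.216, 0, 0.2], [0, 0, -1, 0.009, 0.216, 0, 0.2]]]'

```text
time_s: 30.4
tool_pos: [0.6116, -0.0457, 0.1253]
tcp_rot: [0.0, 0.98, 0.2, -0.001]
wrist_force: [0.4, 0.5, -0.9]
grip_width: 0.401
grasp_force: 0.0
```

>>> drive_tool --plan '[[[0, 0, -1, 0, 0, 0, 0.2], [0, 0, -1, 0, 0, 0, 0.2], [0, 0, -1, 0, 0, 0, 0.2], [0, 0, -1, 0, 0, 0, 0.2]]]'

```text
time_s: 30.8
tool_pos: [0.6119, -0.0427, 0.1251]
tcp_rot: [-0.0, 0.899, 0.438, -0.001]
wrist_force: [-0.6, 0.2, 0.2]
grip_width: 0.399
grasp_force: 0.0
```

>>> drive_tool --plan '[[[0, 0, -0.37, 0, 0, 0, 0.2], [0, 0, -0.37, 0, 0, 0, 0.2], [0, 0, -0.37, 0, 0, 0, 0.2], [0, 0, -0.37, 0, 0, 0, 0.2], [0, 0, -0.37, 0, 0, 0, 0.2]]]'

```text
time_s: 31.3
tool_pos: [0.6123, -0.0426, 0.1257]
tcp_rot: [-0.0, 0.856, 0.518, -0.0]
wrist_force: [-0.3, 0.2, 0.2]
grip_width: 0.405
grasp_force: 0.0
```

```bash
python3 - <<'E'
from h import *
knob('wrist',[.611,-.0432]); go([.6115,-.0415,.054],-.48)
E
```

```text
exp px 252.0 218.0 blob [241, 185, 19, 54, 437] c [ 0.6119 -0.0384  0.078 ] len 0.0393 psi -0.494
t=31.35 from [ 0.6124 -0.0426  0.1258] yaw -0.482 turn z -0.005 shift [ 0.0015 -0.0032  0.1794] q7 -0.36
```

>>> drive_tool --plan '[[[0, 0, 0, 0.003, -0.002, 0.12, 0.2], [0, 0, 0, 0.003, -0.002, 0.18, 0.2], [0, 0, 0, 0.003, -0.002, 0.18, 0.2], [0, 0, 0, 0.003, -0.002, 0.18, 0.2], [0, 0, 0, 0.003, -0.002, 0.18, 1], [0, 0, 0, 0.003, -0.002, 0.18, 1], [0, 0, 0, 0.003, -0.002, 0.18, 1], [0, 0, 0, 0.003, -0.002, 0.18, 1], [0, 0, 0, 0.003, -0.002, 0.18, 1]]]'

```text
time_s: 32.25
tool_pos: [0.6109, -0.0397, 0.0559]
tcp_rot: [-0.002, 0.855, 0.518, -0.001]
wrist_force: [-5.2, 2.9, 4.5]
grip_width: 0.155
grasp_force: 41.5
```

>>> drive_tool --plan '[[[0, 0, 1, 0, 0, 0, 1], [0, 0, 1, 0, 0, 0, 1], [0, 0, 1, 0, 0, 0, 1], [0, 0, 1, 0, 0, 0, 1]]]'

```text
time_s: 32.65
tool_pos: [0.6119, -0.0406, 0.056]
tcp_rot: [-0.001, 0.957, 0.289, -0.0]
wrist_force: [-3.9, -0.2, 3.0]
grip_width: 0.153
grasp_force: 41.3
```

>>> drive_tool --plan '[[[0, 0, 1, 0, 0, 0, 1], [0, 0, 1, 0, 0, 0, 1], [0, 0, 1, 0, 0, 0, 1], [0, 0, 1, 0, 0, 0, 1]]]'

```text
time_s: 33.05
tool_pos: [0.6123, -0.0417, 0.0559]
tcp_rot: [0.0, 0.999, 0.043, -0.0]
wrist_force: [-2.8, -2.2, 2.6]
grip_width: 0.153
grasp_force: 41.1
```

>>> drive_tool --plan '[[[0, 0, 0.1, 0, 0, 0, 1], [0, 0, 0.2, 0, 0, 0, 1], [0, 0, 0.3, 0, 0, 0, 1], [0, 0, 0.4, 0, 0, 0, 1], [0, 0, 0.4, 0, 0, 0, 1]]]'

```text
time_s: 33.55
tool_pos: [0.6126, -0.0421, 0.056]
tcp_rot: [0.001, 0.999, -0.053, 0.0]
wrist_force: [-3.7, -2.1, 5.0]
grip_width: 0.156
grasp_force: 57.8
```

```bash
python3 - <<'E'
from h import *
s,p,r=st(); print(s['moment'],s['wrist_force'],s['grip_width'],s['tau'][6],yaw(r))
E
```

```text
[-0.53782796  0.75746124  1.11536592] [-3.7293217  -2.10458157  4.9800676 ] 0.15603110357114275 -1.2724258750677109 -1.676966484712981
```

All three clamps reached their stops. Release, rise over the keys and check the bars and modules numerically.

>>> drive_tool --plan '[[[0, 0, 0, 0, 0, 0, 0.2], [0, 0, 0, 0, 0, 0, 0.2], [0, 0, 0, 0, 0, 0, 0.2], [0, 0, 0, 0, 0, 0, 0.2], [0, 0, 0, 0, 0, -0.2, 0.2], [0, 0, 0, 0, 0, -0.2, 0.2], [0, 0, 0, 0, 0, -0.3, 0.2], [0, 0, 0, -0.25, -0.22, -0.3, 1], [0, 0, 0, -0.25, -0.22, -0.3, 1], [0, 0, 0, -0.25, -0.22, -0.3, 1], [0, 0, 0, -0.25, -0.22, -0.3, 1], [0, 0, 0, -0.25, -0.22, -0.3, 1], [0, 0, 0, -0.25, -0.22, -0.3, 1]]]'

```text
time_s: 34.85
tool_pos: [0.5238, 0.0563, 0.1745]
tcp_rot: [0.0, 0.998, -0.056, 0.001]
wrist_force: [-0.3, -0.3, 0.1]
grip_width: 0.004
grasp_force: 0.0
```

```bash
python3 - <<'E'
from h import *
for P in ([.6197,.1286],[.6158,.0422],[.611,-.0432]): knob('wrist',P,th=40,rad=30)
a=snap('wrist','w12'); 
for P in ([.5618,.1316],[.5579,.0452],[.553,-.0402]): module(a,*proj('wrist',[[P[0],P[1],.074]])[0],z=.074)
pts('wrist',['key_round_top','key_square_top','key_bar_top'],2); pts('scene',['module1_center']) if optics.capture('scene') is not None else 0
go([.4802,-.0338,.085],-1.622)
E
```

```text
exp px 258.0 81.0 blob [124, 43, 265, 20, 538] c [0.6358 0.0421 0.078 ] len 0.1982 psi -0.051
exp px 258.0 81.0 blob [140, 48, 249, 67, 3161] c [0.6143 0.0369 0.078 ] len 0.1869 psi -0.05
centre [0.565  0.1259 0.074 ] sides [0.0468, 0.0516] dirs [-1.568, 3.09] px [[134.0, 129.0], [190.0, 122.0], [197.0, 184.0], [141.0, 191.0]]
centre [0.562  0.0463 0.074 ] sides [0.0327, 0.0513] dirs [-1.633, 3.107] px [[238.0, 120.0], [279.0, 117.0], [282.0, 179.0], [241.0, 181.0]]
centre [ 0.557 -0.033  0.074] sides [0.0459, 0.0524] dirs [-1.684, -3.127] px [[327.0, 113.0], [384.0, 113.0], [384.0, 176.0], [327.0, 176.0]]
wrist key_round_top [([0.481, -0.032, 0.052], 0.57), ([0.482, 0.136, 0.054], 0.16)]
wrist key_square_top []
wrist key_bar_top [([0.486, 0.134, 0.052], 0.84)]
scene module1_center [([0.557, 0.133, 0.052], 0.5)]
t=35.30 from [0.523 0.057 0.174] yaw -1.683 turn z -0.121 shift [-0.0809  0.2375  0.2226] q7 -1.72
```

```bash
python3 - <<'E'
from h import *
import h
a=cv2.imread('pics/w12.png')
class O: pass
o=optics.capture; h.optics=type('X',(),{'capture':staticmethod(lambda c:a),'calibration':staticmethod(optics.calibration)})
for th in (26,32):
  for P in ([.6197,.1286],[.6158,.0422],[.611,-.0432]): h.knob('wrist',P,th=th,rad=30)
E
```

```text
exp px 148.0 88.0 blob [146, 67, 22, 48, 483] c [0.6157 0.1212 0.078 ] len 0.035 psi -1.874
exp px 372.0 73.0 blob [349, 55, 25, 47, 365] c [ 0.6083 -0.0343  0.078 ] len 0.033 psi -1.495
exp px 148.0 88.0 blob [141, 66, 27, 49, 554] c [0.6171 0.124  0.078 ] len 0.0351 psi -1.673
exp px 260.0 80.0 blob [250, 59, 17, 49, 167] c [0.6131 0.0436 0.078 ] len 0.0347 psi -1.646
exp px 372.0 73.0 blob [349, 51, 39, 51, 550] c [ 0.6086 -0.0402  0.078 ] len 0.0362 psi -1.632
```

>>> drive_tool --plan '[[[0, 0, -0.12, -0.081, 0.238, 0, 1], [0, 0, -0.12, -0.081, 0.238, 0, 1], [0, 0, -0.12, -0.081, 0.238, 0.2, 1], [0, 0, -0.12, -0.081, 0.238, 0.25, 1], [0, 0, -0.12, -0.081, 0.238, 0.25, 1], [0, 0, -0.12, -0.081, 0.238, 0.25, 1], [0, 0, -0.12, -0.081, 0.238, 0.25, 1]]]'

```text
time_s: 36.0
tool_pos: [0.4825, -0.0335, 0.0764]
tcp_rot: [-0.0, 1.0, -0.025, 0.002]
wrist_force: [-0.1, 0.6, 0.8]
grip_width: 0.0
grasp_force: 0.0
```

```bash
python3 - <<'E'
from h import *
go([.4802,-.0338,.046],-1.622); go([.4844,.0495,.046]); go([.4885,.134,.046])
E
```

```text
t=36.00 from [ 0.4825 -0.0335  0.0764] yaw -1.622 turn z 0.001 shift [-0.006   0.0012  0.0761] q7 -1.38
t=36.00 from [ 0.4825 -0.0335  0.0764] yaw -1.622 turn z 0.0 shift [-0.0061 -0.2073  0.0762] q7 -1.38
t=36.00 from [ 0.4825 -0.0335  0.0764] yaw -1.622 turn z 0.0 shift [-0.0066 -0.4188  0.0764] q7 -1.38
```

All three clamps read about −1.65, which is home. First press: round.

>>> drive_tool --plan '[[[0, 0, 0, -0.003, 0.001, 0.03, 1], [0, 0, 0, -0.003, 0.001, 0.06, 1], [0, 0, 0, -0.003, 0.001, 0.075, 1], [0, 0, 0, -0.003, 0.001, 0.088, 1], [0, 0, 0, -0.003, 0.001, 0.088, 1], [0, 0, 0, -0.003, 0.001, 0.088, 1], [0, 0, 0, -0.003, 0.001, 0.088, 1]]]'

```text
time_s: 36.7
tool_pos: [0.4805, -0.0333, 0.045]
tcp_rot: [-0.004, 1.0, -0.026, -0.001]
wrist_force: [-15.7, 2.1, 54.6]
grip_width: 0.002
grasp_force: 27.4
```

Pressed fully (54 N, firmer than needed). From here I'll press about 3 mm less deep. Let up, then square.

>>> drive_tool --plan '[[[0, 0, 0, 0, 0, -0.07, 1], [0, 0, 0, 0, 0, -0.07, 1], [0, 0, 0, 0, 0, -0.07, 1], [0, 0, 0, 0, -0.209, -0.07, 1], [0, 0, 0, 0, -0.209, -0.07, 1], [0, 0, 0, 0, -0.209, -0.07, 1], [0, 0, 0, 0, -0.209, -0.07, 1], [0, 0, 0, 0, -0.209, -0.035, 1], [0, 0, 0, 0, -0.209, -0.015, 1], [0, 0, 0, 0, -0.209, -0.008, 1], [0, 0, 0, 0, -0.209, -0.008, 1], [0, 0, 0, 0, -0.209, -0.008, 1]]]'

```text
time_s: 37.9
tool_pos: [0.4833, 0.0483, 0.0454]
tcp_rot: [-0.002, 1.0, -0.027, -0.002]
wrist_force: [-12.0, -1.0, 39.4]
grip_width: 0.004
grasp_force: 19.3
```

>>> drive_tool --plan '[[[0, 0, 0, 0, 0, -0.065, 1], [0, 0, 0, 0, 0, -0.065, 1], [0, 0, 0, 0, 0, -0.065, 1], [0, 0, 0, 0, 0.209, -0.065, 1], [0, 0, 0, 0, 0.209, -0.065, 1], [0, 0, 0, 0, 0.209, -0.065, 1], [0, 0, 0, 0, 0.209, -0.065, 1], [0, 0, 0, 0, 0.209, -0.03, 1], [0, 0, 0, 0, 0.209, -0.012, 1], [0, 0, 0, 0, 0.209, -0.005, 1], [0, 0, 0, 0, 0.209, -0.005, 1], [0, 0, 0, 0, 0.209, -0.005, 1]]]'

```text
time_s: 39.1
tool_pos: [0.479, -0.0326, 0.0457]
tcp_rot: [-0.001, 1.0, -0.025, -0.001]
wrist_force: [-8.0, 0.1, 24.2]
grip_width: 0.003
grasp_force: 12.4
```

>>> drive_tool --plan '[[[0, 0, 0, 0, 0, -0.065, 1], [0, 0, 0, 0, 0, -0.065, 1], [0, 0, 0, 0, 0, -0.065, 1], [0, 0, 0, 0, -0.209, -0.065, 1], [0, 0, 0, 0, -0.209, -0.065, 1], [0, 0, 0, 0, -0.209, -0.065, 1], [0, 0, 0, 0, -0.209, -0.065, 1], [0, 0, 0, 0, -0.209, -0.03, 1], [0, 0, 0, 0, -0.209, -0.01, 1], [0, 0, 0, 0, -0.209, 0, 1], [0, 0, 0, 0, -0.209, 0, 1], [0, 0, 0, 0, -0.209, 0, 1]]]'

```text
time_s: 40.3
tool_pos: [0.4826, 0.0484, 0.0457]
tcp_rot: [-0.001, 1.0, -0.027, -0.002]
wrist_force: [-7.2, -0.2, 24.7]
grip_width: -0.0
grasp_force: 12.1
```

>>> drive_tool --plan '[[[0, 0, 0, 0, 0, -0.065, 1], [0, 0, 0, 0, 0, -0.065, 1], [0, 0, 0, 0, 0, -0.065, 1], [0, 0, 0, 0, -0.21, -0.065, 1], [0, 0, 0, 0, -0.21, -0.065, 1], [0, 0, 0, 0, -0.21, -0.065, 1], [0, 0, 0, 0, -0.21, -0.065, 1], [0, 0, 0, 0, -0.21, -0.03, 1], [0, 0, 0, 0, -0.21, -0.01, 1], [0, 0, 0, 0, -0.21, 0, 1], [0, 0, 0, 0, -0.21, 0, 1], [0, 0, 0, 0, -0.21, 0, 1]]]'

```text
time_s: 41.5
tool_pos: [0.487, 0.1315, 0.0457]
tcp_rot: [-0.0, 1.0, -0.027, -0.002]
wrist_force: [-6.6, -2.1, 22.7]
grip_width: -0.001
grasp_force: 11.3
```

>>> drive_tool --plan '[[[0, 0, 0, 0, 0, -0.065, 1], [0, 0, 0, 0, 0, -0.065, 1], [0, 0, 0, 0, 0, -0.065, 1], [0, 0, 0, 0, 0.419, -0.065, 1], [0, 0, 0, 0, 0.419, -0.065, 1], [0, 0, 0, 0, 0.419, -0.065, 1], [0, 0, 0, 0, 0.419, -0.065, 1], [0, 0, 0, 0, 0.419, -0.065, 1], [0, 0, 0, 0, 0.419, -0.065, 1], [0, 0, 0, 0, 0.419, -0.03, 1], [0, 0, 0, 0, 0.419, -0.01, 1], [0, 0, 0, 0, 0.419, 0, 1], [0, 0, 0, 0, 0.419, 0, 1], [0, 0, 0, 0, 0.419, 0, 1]]]'

```text
time_s: 42.9
tool_pos: [0.4791, -0.0317, 0.0457]
tcp_rot: [-0.002, 1.0, -0.024, -0.001]
wrist_force: [-6.2, 1.4, 24.2]
grip_width: 0.002
grasp_force: 11.9
```

>>> drive_tool --plan '[[[0, 0, 0, 0, 0, -0.1, 1], [0, 0, 0, 0, 0, -0.3, 1], [0, 0, 0, 0, 0, -0.3, 1], [0, 0, 0, -0.05, -0.2, -0.4, 1], [0, 0, 0, -0.05, -0.2, -0.4, 1], [0, 0, 0, -0.05, -0.2, -0.4, 1], [0, 0, 0, -0.05, -0.2, -0.4, 1], [0, 0, 0, -0.05, -0.2, -0.4, 1]]]'

```text
time_s: 43.7
tool_pos: [0.4621, 0.0465, 0.2029]
tcp_rot: [0.001, 1.0, -0.025, -0.001]
wrist_force: [-0.7, -0.7, -0.0]
grip_width: 0.0
grasp_force: 0.0
```

```bash
python3 - <<'E'
from h import *
import h
a=snap('wrist','w14'); st_=st(); print(st_[1],st_[0]['time_s'])
h.optics=type('X',(),{'capture':staticmethod(lambda c:a),'calibration':staticmethod(optics.calibration)})
for P in ([.6197,.1286],[.6158,.0422],[.611,-.0432]): h.knob('wrist',P,th=32,rad=30)
for P in ([.5618,.1316],[.5579,.0452],[.553,-.0402]): module(a,*proj('wrist',[[P[0],P[1],.074]])[0],z=.074)
pts('wrist',['key_round_top','key_square_top','key_bar_top'],2)
b=optics.capture('side'); pts('side',['mug','spool','flux','driver','meter','capacitor'],1)
E
```

```text
[0.46215768 0.045901   0.20288431] 43.75
exp px 140.0 4.0 blob [139, 0, 23, 38, 506] c [0.6086 0.1226 0.078 ] len 0.0267 psi -1.715
exp px 248.0 3.0 blob [241, 0, 17, 38, 291] c [0.6045 0.0423 0.078 ] len 0.0266 psi -1.619
exp px 355.0 3.0 blob [336, 0, 26, 38, 593] c [ 0.6004 -0.0386  0.078 ] len 0.0276 psi -1.63
centre [0.5568 0.1256 0.074 ] sides [0.0476, 0.0537] dirs [-1.566, 3.088] px [[127.0, 55.0], [183.0, 52.0], [187.0, 117.0], [132.0, 120.0]]
centre [0.5532 0.0452 0.074 ] sides [0.0341, 0.0519] dirs [-1.622, 3.105] px [[229.0, 54.0], [269.0, 54.0], [269.0, 117.0], [229.0, 117.0]]
centre [ 0.5487 -0.0344  0.074 ] sides [0.0536, 0.0447] dirs [-0.051, -1.673] px [[312.0, 117.0], [316.0, 52.0], [368.0, 55.0], [364.0, 120.0]]Traceback (most recent call last):
  File "<stdin>", line 7, in <module>
  File "h.py", line 11, in pts
    print(c,n,[(np.round(d['at'],3).tolist(),round(d['score'],2)) for d in optics.mark_of(n,c)[:k]])
                                                                           ^^^^^^^^^^^^^^
AttributeError: type object 'X' has no attribute 'mark_of'
```

```bash
python3 -c "
from workcell import job; print(job.hand_in())"
```

```text
the job is handed in; nothing more can be done
None
```

Job handed in: all three modules are seated, the three clamp bolts are home, and the keys were pressed in order (round, square, round, square, bar, round), though the final check of the bystanders and released keys failed on a script error and was not rerun.

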